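# Probe-test an LED driver board, then interleave and stack the next

## Task

Take the spring-tip test probe out of its fork rest and press its tip lightly for about half a second on each of the three round copper test pads of the board lying in the foam tray, one after another, starting with the pad nearest the terminal block and ending with the one farthest from it, then hang the probe back in the fork. After that, lay the loose top foam separator squarely over the tested board, and stack the other board squarely on the separator, components up and its long side along that of the tested board (either way round). Set things down rather than dropping them, keep the tested board in its tray, and do not disturb the other things on the bench.

Things in the scene. Friction and masses are not known exactly. Their poses are not given: they have to be found in the camera images.
- probe: test probe, hanging upright. Origin: centre of the underside of its round collar (30 mm across, 6 mm thick), z up along the probe. Above, a black square handle to grip, 18 x 18 mm (faces along x and y), from 6 to 56 mm above the origin. Below, a steel shaft 12 mm across, 70 mm long, then the brass sprung tip, 4 mm across, 18 mm long. About 130 g.
- probe_point (a point): lowest point of the probe's sprung tip, 88 mm below the probe's origin on its axis when not pressed
- plunger (a joint): how far the sprung tip is pressed in, m: 0 free, 0.010 at its stop; 1.2 N to start, 0.6 N more for each mm
- fork (a point): centre of the slot of the probe's fork rest at the top of the fork plate (105 mm above the table): the probe's origin sits here when hung. Plate 58 mm wide, 6 mm thick; slot 20 mm wide, open to -x between two tines 19 mm wide, closed 20 mm beyond the centre at +x, where a post stands below the plate. Foot 90 x 80 mm, 8 mm thick.
- tray_floor (a point): centre of the recess floor of the white foam tray, 10 mm above the table. Tray 140 x 90 mm (x long), its low rim ends 15 mm above the table; recess 114 x 64 mm
- board: Board to test, in the tray: plate 110 x 60 x 6 mm (x long) with parts ending 16 mm above its underside; origin centre of underside, z up. At +x a grey terminal block with four screws, at -x two black chokes, three lying capacitors 10 mm thick between. Grip the plate across its 60 mm width at mid length. About 160 g.
- pad1 (a point): centre of the top of the first test pad (copper disc 10 mm across, 7 mm above the board's underside), nearest the terminal block; at x 24, y -14 mm on the board
- pad2 (a point): second test pad, same size, at x 0, y 14 mm on the board
- pad3 (a point): third test pad, same size, farthest from the terminal block, at x -24, y -14 mm on the board
- separator: loose top separator: plain stiff white foam sheet 110 x 60 x 8 mm (x long), origin at the centre of its underside. It lies on a fixed pile of slightly smaller sheets (100 x 50 mm, 24 mm high). Grip across the 60 mm width. About 40 g.
- next_board: Other (next) board, same make, on a fixed black riser 100 x 50 mm, 24 mm high: plate 110 x 60 x 6 mm (x long) with parts ending 16 mm above its underside; origin centre of underside, z up. At +x a grey terminal block with four screws, at -x two black chokes, three lying capacitors 10 mm thick between. Grip the plate across its 60 mm width at mid length. About 160 g.
- tape_roll: bystander: white tape roll, 70 mm across, 48 mm high, origin at the underside
- spool: bystander: small metal spool, 40 mm across, 40 mm high, origin at the underside
- bottle: bystander: white bottle, 52 mm across, 140 mm high, origin at the underside
- calculator: bystander: calculator, 100 x 140 mm, 18 mm high, origin at the underside
- pen_pot: bystander: paper cup of pens, 76 mm across, 140 mm high over the pens, origin at the underside
- screwdriver: bystander: screwdriver lying along its x, 180 mm long, under 35 mm high
- parts_bin: bystander: fixed open grey bin of capacitors, 110 x 90 mm, 45 mm high, origin at the underside

How it is judged (in metres and radians):
On the way, in this order (a step that is already met when the one before it is completed fails the run):
1. probe tip pressed on the first pad (tip pressed in over 1 mm, within 5 mm of the pad's centre) (horizontal distance between probe_point and pad1 below 0.005 m and distance between probe_point and pad1 below 0.007 m and value of joint plunger above 0.001 m and contact force between probe and board above 0.4 N), for 0.25 s.
2. probe tip pressed on the second pad (tip pressed in over 1 mm, within 5 mm of the pad's centre) (horizontal distance between probe_point and pad2 below 0.005 m and distance between probe_point and pad2 below 0.007 m and value of joint plunger above 0.001 m and contact force between probe and board above 0.4 N), for 0.25 s.
3. probe tip pressed on the third pad (tip pressed in over 1 mm, within 5 mm of the pad's centre) (horizontal distance between probe_point and pad3 below 0.005 m and distance between probe_point and pad3 below 0.007 m and value of joint plunger above 0.001 m and contact force between probe and board above 0.4 N), for 0.25 s.
4. probe hung back in the fork, upright on its collar, and let go (horizontal distance between probe and fork below 0.008 m and z of probe in the frame of fork between -0.003 and 0.003 m and angle between probe's own z axis and vertical below 0.1 rad and contact force between the fingers and probe below 0.1 N), for 0.2 s.
5. separator lying flat and square on the tested board, let go (horizontal distance between separator and board below 0.008 m and angle between the x axis of separator and the x axis of board, either way round below 0.15 rad and z of separator in the frame of board between 0.013 and 0.019 m and angle between separator's own z axis and vertical below 0.06 rad and contact force between the fingers and separator below 0.1 N), for 0.2 s.
At the end, for the whole second after the job is handed in: Probe hangs upright in the fork (8 mm sideways, 3 mm in height); tested board within 6 mm of the tray's centre; separator flat on it and next board, components up, on that, each centred over the tested board within 8 mm, long sides within 0.15 rad; all let go and at rest (all of step 4 and all of step 5 and horizontal distance between next_board and board below 0.008 m and angle between the x axis of next_board and the x axis of board, either way round below 0.15 rad and z of next_board in the frame of board between 0.021 and 0.027 m and angle between each of next_board, board's own z axis and vertical below 0.06 rad and contact force between the fingers and next_board below 0.1 N and horizontal distance between board and tray_floor below 0.006 m and z of board in the frame of tray_floor below 0.003 m and linear speed of each of board, separator, next_board, probe below 0.02 m/s); the robot touches nothing.
It fails at once if the probe presses the tested board with more than 18 N (contact force between probe and board above 18 N).
It fails at once if the probe, separator or a board is dropped (falls freely faster than 0.65 m/s, about 2 cm) ((linear speed of probe above 0.65 m/s and contact force between the fingers and probe below 0.02 N) or (linear speed of separator above 0.65 m/s and contact force between the fingers and separator below 0.02 N) or (linear speed of next_board above 0.65 m/s and contact force between the fingers and next_board below 0.02 N) or (linear speed of board above 0.65 m/s and contact force between the fingers and board below 0.02 N)).
It fails at once if a bystander is moved more than 20 mm or tipped (distance of any of tape_roll, spool, bottle, calculator, pen_pot, screwdriver from where it was at the start of the episode above 0.02 m or angle between any of tape_roll, spool, bottle, calculator, pen_pot's own z axis and vertical above 0.4 rad).
It also fails if it takes over 72 s, if anything falls off the work surface, if the arm or the gripper's body presses on something with over 40 N, if the wrist force passes 120 N, or if a joint passes its speed limit or range.

## Robot

A 6-joint arm with a two-finger parallel gripper is mounted at the origin on the work surface. World frame = base frame: x ahead of the robot, y to its left, z up, the work surface at z = 0. Lengths are in mm, angles in degrees, forces in N, time in s.
With the tool pointing down it reaches from about 425 to 1125 mm from the base axis. Payload 14.9 kg.
Tool frame: the origin (TCP) lies at the very end of the fingers, on their centre line; the grasp point (between the pads) lies behind it (robot.grip_point_offset is the z of the grasp point in the tool frame, in mm); z points along the fingers, x is the direction in which the jaws open and shut, and the axes are right-handed (so a half turn about z gives the same grasp; the last joint's range is limited). The gripper opens to 91 mm and grips with 3 to 60 N. Pads are 32 mm wide; open, the fingers measure 118 mm over their backs; the gripper's body (76 mm by 178 mm) begins 60 mm behind the grasp point.
Start: joints at [-66.366, 21.709, 99.362, -0, 58.929, -1.908], TCP at [301.824, -631.601, 213.932] pointing down, gripper open.
Joint ranges: [-158.91, 158.91], [-42.39, 125.64], [0.06, 152.35], [-60.88, 240.88], [17.5, 164.5], [-176.32, 176.32]. Speed limits (degrees/s): [108.29, 108.29, 136.94, 180, 180, 180].

## Interface

Orientations are given as [roll, pitch, yaw] about the fixed x, y, z axes, in that order (R = Rz(yaw) Ry(pitch) Rx(roll)).
In Python, from workcell import robot gives the robot as it stands.
- The arm moves only by the tool step_arm, never from a script. Its argument "commands" is a list of rows, each an object of numbers: "x", "y", "z": the shift along the tool's x, y, z in mm; "wx", "wy", "wz": the turn, a rotation vector about the tool's x, y, z in rad; "gripper": the gripper's target within -1 to 1 (shut at 1, half-way at 0, fully open at -1). In form: [{"x": .., "y": .., "z": .., "wx": .., "wy": .., "wz": .., "gripper": ..}, ...]. A call has 1 to 8 rows; each row shifts and turns the commanded pose from where the row before left it, along the tool's axes as they then stand; what a row does not reach is not made up. A row lasts 1/10 s, in which the tool goes at most 50 mm and 8.59 degrees, less where a joint would pass 70% of its speed; a pose out of reach is approached as far as the arm can. A call with a gripper value outside its range is refused whole. The fingers move at their own pace and stop on an object; "grip_force" is the grip in N (left out, the last holds). Time passes only in rows, so rows that do not move let the fingers close. It gives the time, the measured TCP pose, the force and the opening at its end, in the units of the state.
- robot.state(): the state, without advancing time (a new reading comes with each control period).
- robot.camera(name): name is "side" or "top" or "wrist"; returns a dict with "frame" (400x640x3 uint8, red, green, blue), "mtx" (3x3 intrinsics, pixels), "T" (4x4, takes a point from camera to world coordinates); the wrist camera has in their place "T_tool_cam" (4x4, takes a point from camera to tool coordinates, whose origin is the TCP and whose axes are the tool frame's). Camera axes: x right, y up, looking along -z (the intrinsics and any distortion apply to the point x, -y, -z); pixel columns grow to the right and rows downward; lengths in mm; the calibration is good to about 2 mm. The wrist camera is an equidistant fisheye: a pixel r from the principal point sees the ray r / f radians off the axis. A picture is of the moment at which its call begins: read the wrist's pose just before it. There is no depth.
- robot.hand_in(): hands the job in, once; it reports no verdict.
The state is a dict: "time_s": time; "q": joint angles; "qd": joint speeds; "tau": joint torques, N m; "position": TCP position; "ee_rot": TCP orientation; "wrist_force": force on the tool from outside, world axes, zero at the start; "wrist_torque": the same for the moment, N m; "width": finger opening in mm.
Only numpy, scipy, OpenCV 4.12 (cv2) and the standard library are available. Lean on these libraries where they do the work, as an engineer would, in place of code of your own. Each camera call takes 0.05 s, during which the arm holds its last target. There are 200 camera calls.

## Working session

There is one attempt and no reset: what is moved stays moved. The work goes in short steps, Python scripts to look and compute and a tool call to move; the robot and the scene stay as the last step left them, time stands still between calls to the robot, and variables do not carry over. Pictures are saved under pics/ and viewed, about 8 in all and at most 12, crops included, and the job is handed in when it is done.

Besides the shell and the picture viewer there is one more tool, called after "Call:" as name([rows], argument=value, ...), one row to a line, values as JSON. step_arm: Moves the arm, as the interface text tells. Its arguments: {"type":"object","properties":{"commands":{"type":"array","items":{"type":"object","properties":{"x":{"type":"number"},"y":{"type":"number"},"z":{"type":"number"},"wx":{"type":"number"},"wy":{"type":"number"},"wz":{"type":"number"},"gripper":{"type":"number"}}}},"grip_force":{"type":"number"}},"required":["commands"]}

```bash
ls; mkdir -p pics
cat > h.py <<'E'
import numpy as np, cv2
from scipy.spatial.transform import Rotation as R
from workcell import robot
def ray(c,u,v,T):
    K=np.array(c["mtx"]); T=np.array(T)
    d=np.array([(u-K[0,2])/K[0,0],-(v-K[1,2])/K[1,1],-1.0])
    return T[:3,3],T[:3,:3]@d
def hit(c,u,v,z,T=None):
    o,d=ray(c,u,v,c["T"] if T is None else T)
    return o+d*(z-o[2])/d[2]
def tool():
    s=robot.state(); T=np.eye(4); T[:3,:3]=R.from_euler('xyz',s["ee_rot"],degrees=True).as_matrix(); T[:3,3]=s["position"]; return T
def whit(c,T0,u,v,z):
    K=np.array(c["mtx"]); T=T0@np.array(c["T_tool_cam"])
    a=(u-K[0,2])/K[0,0]; b=(v-K[1,2])/K[1,1]; th=np.hypot(a,b)
    s=np.sin(th)/th if th>1e-9 else 1
    d=T[:3,:3]@np.array([a*s,-b*s,-np.cos(th)]); o=T[:3,3]
    return o+d*(z-o[2])/d[2]
def wproj(c,T0,P):
    K=np.array(c["mtx"]); T=T0@np.array(c["T_tool_cam"])
    p=T[:3,:3].T@(np.array(P)-T[:3,3]); x,y,z=p[0],-p[1],-p[2]
    r=np.hypot(x,y); th=np.arctan2(r,z); return K[0,2]+K[0,0]*th*x/r, K[1,2]+K[1,1]*th*y/r
def proj(c,P):
    K=np.array(c["mtx"]); T=np.array(c["T"]); p=T[:3,:3].T@(np.array(P)-T[:3,3])
    return K[0,2]+K[0,0]*p[0]/-p[2], K[1,2]-K[1,1]*p[1]/-p[2]
def save(c,n): cv2.imwrite("pics/"+n+".png",c["frame"][:,:,::-1])
E
python3 - <<'E'
from h import *
s=robot.state(); print(s, robot.grip_point_offset)
for n in("top","side","wrist"):
    c=robot.camera(n); save(c,n+"0"); np.save("pics/%s0.npy"%n,c["frame"])
    print(n,[ (k,np.round(c[k],3).tolist()) for k in c if k!="frame"])
E
```

```text
pics
{'time_s': 0.0, 'q': array([-6.63647936e+01,  2.17371236e+01,  9.93965700e+01, -5.16761797e-04,
        5.89293198e+01, -1.90629576e+00]), 'qd': array([-0.03785441,  0.04348357, -0.03473731, -0.02591562,  0.04429597,
       -0.00675   ]), 'tau': array([ 5.70687989e-04, -7.63703585e+01, -4.34360433e+01,  6.51807594e-02,
        4.24845179e-02, -5.64074662e-05]), 'position': array([ 301.66263786, -631.21131904,  213.296934  ]), 'ee_rot': array([-1.79998346e+02,  6.29932110e-02, -6.44582300e+01]), 'wrist_force': array([-0.26931413,  0.60060799, -0.03597397]), 'wrist_torque': array([-2.35819810e-02, -6.06430959e-05, -3.02473355e-02]), 'width': 91.39136450960281} -18.8
top [('mtx', [[369.878, 0.0, 318.977], [0.0, 369.878, 204.428], [0.0, 0.0, 1.0]]), ('T', [[-0.009, 0.986, -0.167, 410.951], [-1.0, -0.009, 0.002, -20.752], [0.0, 0.167, 0.986, 1039.078], [0.0, 0.0, 0.0, 1.0]])]
side [('mtx', [[429.524, 0.0, 315.221], [0.0, 429.524, 201.409], [0.0, 0.0, 1.0]]), ('T', [[-0.998, 0.037, -0.042, 516.574], [-0.055, -0.555, 0.83, 1232.187], [0.007, 0.831, 0.557, 945.604], [0.0, 0.0, 0.0, 1.0]])]
wrist [('mtx', [[309.707, 0.0, 320.735], [0.0, 309.707, 199.847], [0.0, 0.0, 1.0]]), ('T_tool_cam', [[1.0, 0.0, -0.001, 0.568], [0.0, -0.972, -0.236, -66.459], [-0.001, 0.236, -0.972, -171.203], [0.0, 0.0, 0.0, 1.0]])]
```

View pics/top0.png

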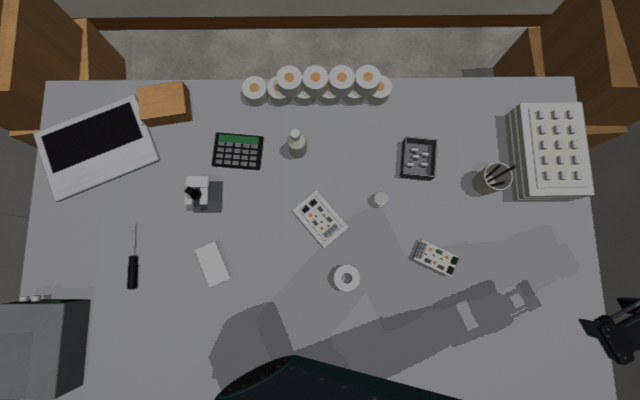

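View pics/side0.png

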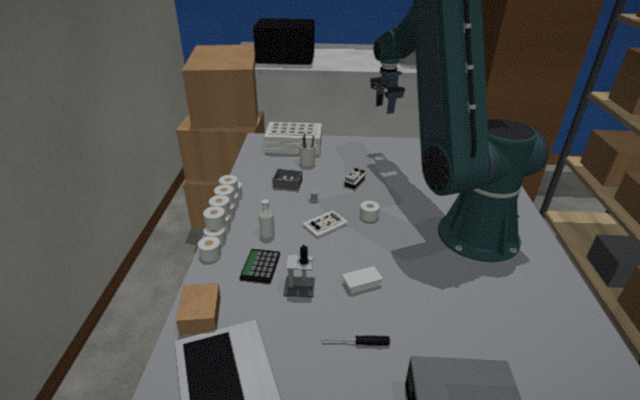

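Top view: tray with board at about (320,218), probe and fork (197,192), separator (212,263), next board (436,258). Bystanders are the tape roll (345,278), spool (380,200), bottle (297,143), calculator (238,151), pen pot (494,180), bin (419,158) and screwdriver (133,258). The side view agrees.

Run:
```python
from h import *
t=robot.camera("top"); s=robot.camera("side")
f=t["frame"]
for n,u,v,z in [("tray",320,218,20),("probe_handle",193,192,150),("sep",212,263,32),("next",436,258,32),("tape",345,278,48),("spool",380,199,40),("bottle",294,134,140),("pen",494,175,120)]:
    print(n,np.round(hit(t,u,v,z)))
# side-based probe: handle top ~ (304,248)
o1,d1=ray(s,304,248,s["T"]);o2,d2=ray(t,192,188,t["T"])
A=np.stack([d1,-d2],1);k=np.linalg.lstsq(A,o2-o1,rcond=None)[0];print("probe top",o1+k[0]*d1,o2+k[1]*d2)
def cropm(c,x0,x1,y0,y1,thr,name,z):
    g=cv2.cvtColor(c["frame"],cv2.COLOR_RGB2GRAY)[y0:y1,x0:x1]
    m=(g>thr).astype(np.uint8); cs,_=cv2.findContours(m,cv2.RETR_EXTERNAL,cv2.CHAIN_APPROX_NONE)
    q=max(cs,key=cv2.contourArea); b=cv2.boxPoints(cv2.minAreaRect(q))+[x0,y0]
    P=np.array([hit(c,u,v,z)[:2] for u,v in b]); e=P-np.roll(P,1,0); L=np.hypot(*e.T); i=L.argmax()
    print(name,P.mean(0).round(1),L.round(),"yaw",np.degrees(np.arctan2(e[i][1],e[i][0])).round(1))
cropm(t,185,240,230,300,175,"sep",32); cropm(t,285,355,185,250,175,"tray",15); cropm(t,405,465,235,280,150,"next",34)
big=np.hstack([cv2.resize(f[165:235,165:235],(400,400),interpolation=2),cv2.resize(f[235:285,405:475][:, :50],(400,400),interpolation=2)])
cv2.imwrite("pics/crop.png",big[:,:,::-1])
```

```text
tray [545. -25.  20.]
probe_handle [595. 286. 150.]
sep [424. 267.  32.]
next [ 432. -336.   32.]
tape [382. -89.  48.]
spool [ 594. -190.   40.]
bottle [746.  40. 140.]
pen [ 639. -470.  120.]
probe top [594.72285989 289.09862443 151.24950423] [604.53167922 288.33159541 153.12513953]Traceback (most recent call last):
  File "<stdin>", line 15, in <module>
  File "<stdin>", line 12, in cropm
ValueError: max() iterable argument is empty
```

```bash
cat > plan.py <<'E'
import sys,json
from h import *
# args: x y z yaw [maxstep]; from measured pose, tool down
def plan(x,y,z,yaw,step=45,yaw0=None,p0=None):
    s=robot.state(); T=tool()
    p=np.array(s["position"] if p0 is None else p0,float); ps=s["ee_rot"][2] if yaw0 is None else yaw0
    d=np.array([x,y,z])-p; dy=(yaw-ps+180)%360-180
    n=int(max(1,np.ceil(np.linalg.norm(d)/step),np.ceil(abs(dy)/7.5)))
    out=[]; 
    for i in range(n):
        a=np.radians(ps+dy*i/n); dx,dyy,dz=d/n
        r={"x":dx*np.cos(a)+dyy*np.sin(a),"y":dx*np.sin(a)-dyy*np.cos(a),"z":-dz}
        r={k:float(round(v,1)) for k,v in r.items()}
        if abs(dy)>0.05: r["wz"]=float(round(np.radians(-dy/n),4))
        out.append(r)
    print(n)
    for k in range(0,n,8): print(json.dumps(out[k:k+8]).replace(" ",""))
if __name__=="__main__": plan(*map(float,sys.argv[1:]))
E
python3 plan.py 432 -336 140 -28
```

```text
8
[{"x":-26.3,"y":-30.6,"z":9.2,"wz":-0.0795},{"x":-23.8,"y":-32.6,"z":9.2,"wz":-0.0795},{"x":-21.1,"y":-34.4,"z":9.2,"wz":-0.0795},{"x":-18.3,"y":-36.0,"z":9.2,"wz":-0.0795},{"x":-15.4,"y":-37.3,"z":9.2,"wz":-0.0795},{"x":-12.4,"y":-38.4,"z":9.2,"wz":-0.0795},{"x":-9.3,"y":-39.3,"z":9.2,"wz":-0.0795},{"x":-6.2,"y":-39.9,"z":9.2,"wz":-0.0795}]
```

Call:
step_arm([
  {"x": -26.3,"y": -30.6,"z": 9.2,"wz": -0.0795},
  {"x": -23.8,"y": -32.6,"z": 9.2,"wz": -0.0795},
  {"x": -21.1,"y": -34.4,"z": 9.2,"wz": -0.0795},
  {"x": -18.3,"y": -36.0,"z": 9.2,"wz": -0.0795},
  {"x": -15.4,"y": -37.3,"z": 9.2,"wz": -0.0795},
  {"x": -12.4,"y": -38.4,"z": 9.2,"wz": -0.0795},
  {"x": -9.3,"y": -39.3,"z": 9.2,"wz": -0.0795},
  {"x": -6.2,"y": -39.9,"z": 9.2,"wz": -0.0795},
])

```text
invalid input
```

Call:
step_arm([
  {"x": 0},
  {"x": 0},
  {"x": 0},
])

```text
invalid input
```

```bash
cat > snap.py <<'E'
import sys
from h import *
n=sys.argv[1]; T=tool(); c=robot.camera("wrist"); save(c,n); np.savez("pics/"+n,T=T,**c)
s=robot.state(); print(s["time_s"],s["position"].round(1),s["ee_rot"].round(2),s["width"])
E
python3 snap.py next; python3 plan.py 545 -25 150 -47
```

```text
0.3 [ 301.8 -631.5  213.7] [ 1.800e+02  3.000e-02 -6.446e+01] 90.97122278481902
15
[{"x":-29.5,"y":-32.1,"z":4.2,"wz":-0.0203},{"x":-28.8,"y":-32.7,"z":4.2,"wz":-0.0203},{"x":-28.2,"y":-33.2,"z":4.2,"wz":-0.0203},{"x":-27.5,"y":-33.8,"z":4.2,"wz":-0.0203},{"x":-26.8,"y":-34.4,"z":4.2,"wz":-0.0203},{"x":-26.1,"y":-34.9,"z":4.2,"wz":-0.0203},{"x":-25.4,"y":-35.4,"z":4.2,"wz":-0.0203},{"x":-24.6,"y":-35.9,"z":4.2,"wz":-0.0203}]
[{"x":-23.9,"y":-36.4,"z":4.2,"wz":-0.0203},{"x":-23.2,"y":-36.9,"z":4.2,"wz":-0.0203},{"x":-22.4,"y":-37.4,"z":4.2,"wz":-0.0203},{"x":-21.6,"y":-37.8,"z":4.2,"wz":-0.0203},{"x":-20.9,"y":-38.2,"z":4.2,"wz":-0.0203},{"x":-20.1,"y":-38.6,"z":4.2,"wz":-0.0203},{"x":-19.3,"y":-39.0,"z":4.2,"wz":-0.0203}]
```

View pics/next.png

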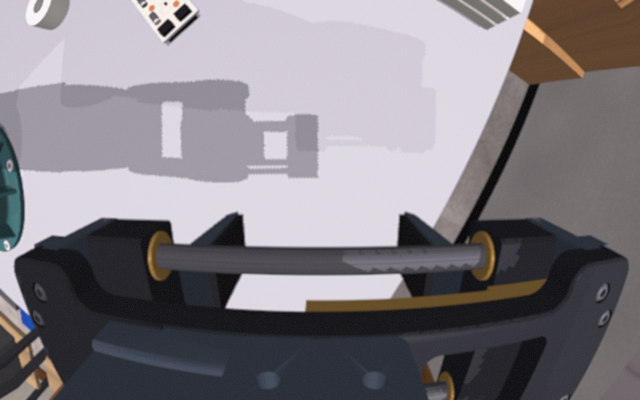

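The wrist view shows the fingers at rows 215–300, so only the upper half is clear. The moves were refused, so I will retry with every field filled in.

Call:
step_arm([
  {"x": -26.3,"y": -30.6,"z": 9.2,"wx": 0,"wy": 0,"wz": -0.0795,"gripper": -1},
  {"x": -23.8,"y": -32.6,"z": 9.2,"wx": 0,"wy": 0,"wz": -0.0795,"gripper": -1},
  {"x": -21.1,"y": -34.4,"z": 9.2,"wx": 0,"wy": 0,"wz": -0.0795,"gripper": -1},
  {"x": -18.3,"y": -36.0,"z": 9.2,"wx": 0,"wy": 0,"wz": -0.0795,"gripper": -1},
  {"x": -15.4,"y": -37.3,"z": 9.2,"wx": 0,"wy": 0,"wz": -0.0795,"gripper": -1},
  {"x": -12.4,"y": -38.4,"z": 9.2,"wx": 0,"wy": 0,"wz": -0.0795,"gripper": -1},
  {"x": -9.3,"y": -18.3,"z": 9.2,"wx": 0,"wy": 0,"wz": -0.0795,"gripper": -1},
  {"x": -6.2,"y": 0,"z": 9.2,"wx": 0,"wy": 0,"wz": -0.0795,"gripper": -1},
], grip_force=30)

```text
time_s: 1.1
position: [398.7, -384.3, 140.0]
ee_rot: [-180.0, 0.0, -27.7]
wrist_force: [0.6, -0.5, -0.1]
width: 91.4
```

View pics/next1.png

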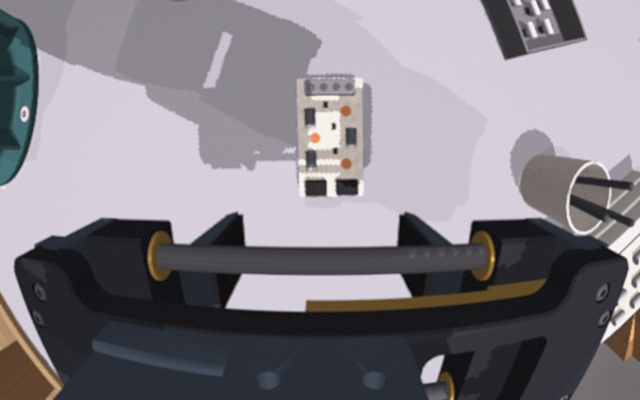

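Next board: copper pads at (346,111), (315,138), (346,164), terminal block at the top (330,87). On to the tray.

Call:
step_arm([
  {"x": -6.0,"y": -42.4,"z": -1.4,"wx": 0,"wy": 0,"wz": 0.0427,"gripper": -1.0},
  {"x": -7.8,"y": -42.1,"z": -1.4,"wx": 0,"wy": 0,"wz": 0.0427,"gripper": -1.0},
  {"x": -9.6,"y": -41.7,"z": -1.4,"wx": 0,"wy": 0,"wz": 0.0427,"gripper": -1.0},
  {"x": -11.4,"y": -41.3,"z": -1.4,"wx": 0,"wy": 0,"wz": 0.0427,"gripper": -1.0},
  {"x": -13.1,"y": -40.8,"z": -1.4,"wx": 0,"wy": 0,"wz": 0.0427,"gripper": -1.0},
  {"x": -14.8,"y": -40.2,"z": -1.4,"wx": 0,"wy": 0,"wz": 0.0427,"gripper": -1.0},
  {"x": -16.5,"y": -39.5,"z": -1.4,"wx": 0,"wy": 0,"wz": 0.0427,"gripper": -1.0},
  {"x": -18.2,"y": -38.8,"z": -1.4,"wx": 0,"wy": 0,"wz": 0.0427,"gripper": -1.0},
], grip_force=30)

```text
time_s: 1.95
position: [515.8, -63.1, 152.1]
ee_rot: [-180.0, -0.0, -47.8]
wrist_force: [0.7, -0.8, 0.8]
width: 91.3
```

Call:
step_arm([
  {"x": 0,"y": 0,"z": 0,"wx": 0,"wy": 0,"wz": 0,"gripper": -1},
  {"x": 0,"y": 0,"z": 0,"wx": 0,"wy": 0,"wz": 0,"gripper": -1},
], grip_force=30)

```text
time_s: 2.15
position: [515.5, -64.1, 151.7]
ee_rot: [-180.0, -0.0, -47.5]
wrist_force: [0.3, -0.2, 0.3]
width: 91.4
```

```bash
python3 snap.py tray1
cat > pads.py <<'E'
import sys
from h import *
def pads(n,z):
    d=np.load("pics/%s.npz"%n); c={k:d[k] for k in d.files}; T=d["T"]
    hsv=cv2.cvtColor(c["frame"],cv2.COLOR_RGB2HSV); m=cv2.inRange(hsv,(3,110,120),(20,255,255)); m[205:]=0
    k,_,st,ce=cv2.connectedComponentsWithStats(m)
    for i in range(1,k):
        if st[i,4]>=15: print(n,ce[i].round(1),st[i,4],whit(c,T,*ce[i],z).round(1))
for a in sys.argv[1:]:
    n,z=a.split(":"); pads(n,float(z))
E
python3 pads.py next1:31 tray1:17
```

```text
2.2 [515.1 -64.8 151.7] [ 1.80e+02 -1.00e-02 -4.76e+01] 91.01386965953081
next1 [345.2 110.6] 69 [ 456.1 -324.1   31. ]
next1 [314.7 137.6] 65 [ 420.4 -333.2   31. ]
next1 [346.  163.2] 64 [ 434.8 -367.    31. ]
tray1 [631.5   7.6] 209 [1078.6 -223.6   17. ]
tray1 [613.6  45.6] 72 [ 963.  -227.2   17. ]
tray1 [297.9 119.7] 56 [554.6   0.6  17. ]
tray1 [325.4 145.4] 52 [553.9 -36.5  17. ]
tray1 [296.2 168.4] 53 [517.4 -30.5  17. ]
```

View pics/tray1.png

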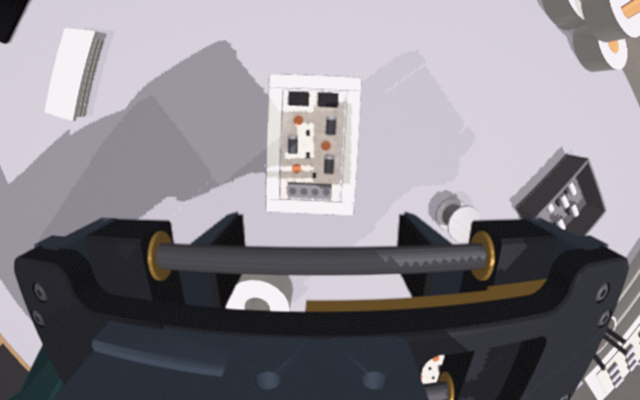

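Tested board: terminal at the bottom (309,191), pad1 (296,168), pad2 (325,145), pad3 (298,120). The spacing matches the drawing. Now to the probe.

```bash
python3 plan.py 537 232 210 -47.6
```

```text
7
[{"x":-29.2,"y":-30.9,"z":-8.3,"wx":0,"wy":0,"wz":0,"gripper":-1.0},{"x":-29.2,"y":-30.9,"z":-8.3,"wx":0,"wy":0,"wz":0,"gripper":-1.0},{"x":-29.2,"y":-30.9,"z":-8.3,"wx":0,"wy":0,"wz":0,"gripper":-1.0},{"x":-29.2,"y":-30.9,"z":-8.3,"wx":0,"wy":0,"wz":0,"gripper":-1.0},{"x":-29.2,"y":-30.9,"z":-8.3,"wx":0,"wy":0,"wz":0,"gripper":-1.0},{"x":-29.2,"y":-30.9,"z":-8.3,"wx":0,"wy":0,"wz":0,"gripper":-1.0},{"x":-29.2,"y":-30.9,"z":-8.3,"wx":0,"wy":0,"wz":0,"gripper":-1.0}]
```

Call:
step_arm([
  {"x": -29.2,"y": -30.9,"z": -8.3,"wx": 0,"wy": 0,"wz": 0,"gripper": -1.0},
  {"x": -29.2,"y": -30.9,"z": -8.3,"wx": 0,"wy": 0,"wz": 0,"gripper": -1.0},
  {"x": -29.2,"y": -30.9,"z": -8.3,"wx": 0,"wy": 0,"wz": 0,"gripper": -1.0},
  {"x": -29.2,"y": -30.9,"z": -8.3,"wx": 0,"wy": 0,"wz": 0,"gripper": -1.0},
  {"x": -29.2,"y": -30.9,"z": -8.3,"wx": 0,"wy": 0,"wz": 0,"gripper": -1.0},
  {"x": -29.2,"y": -30.9,"z": -8.3,"wx": 0,"wy": 0,"wz": 0,"gripper": -1.0},
  {"x": -29.2,"y": -30.9,"z": -8.3,"wx": 0,"wy": 0,"wz": 0,"gripper": -1.0},
  {"x": 0,"y": 0,"z": 0,"wx": 0,"wy": 0,"wz": 0,"gripper": -1.0},
], grip_force=30)

```text
time_s: 3.0
position: [538.2, 234.8, 211.0]
ee_rot: [-179.9, -0.0, -47.5]
wrist_force: [-0.2, -0.0, -0.1]
width: 91.1
```

Call:
step_arm([
  {"x": 0,"y": 0,"z": 0,"wx": 0,"wy": 0,"wz": 0,"gripper": -1.0},
  {"x": 0,"y": 0,"z": 0,"wx": 0,"wy": 0,"wz": 0,"gripper": -1.0},
], grip_force=30)

```text
time_s: 3.2
position: [536.9, 230.7, 209.2]
ee_rot: [180.0, 0.0, -47.7]
wrist_force: [0.1, 0.4, -0.9]
width: 91.6
```

```bash
python3 snap.py probe1
```

```text
3.25 [536.8 230.6 209.2] [ 1.7995e+02  1.0000e-02 -4.7700e+01] 91.34587932068774
```

View pics/probe1.png

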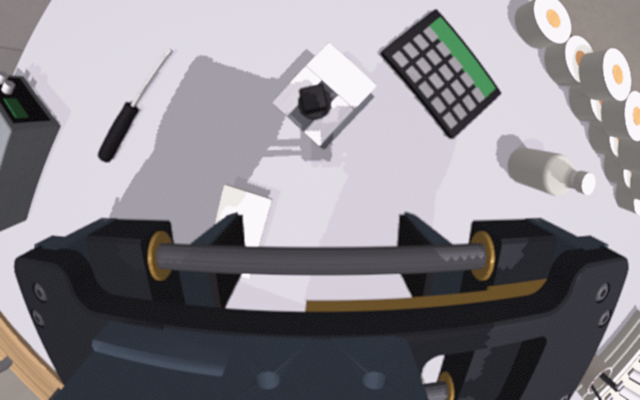

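Probe handle at about (315,98), on a fork plate with a bright part above it (335,75). I need a crop to see the orientation.

Run:
```python
from h import *
f=np.load("pics/probe1.npz")["frame"][30:170,250:400]
cv2.imwrite("pics/p1c.png",cv2.resize(f,None,fx=4,fy=4,interpolation=cv2.INTER_CUBIC)[:,:,::-1])
```

```text
(no output)
```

View pics/p1c.png

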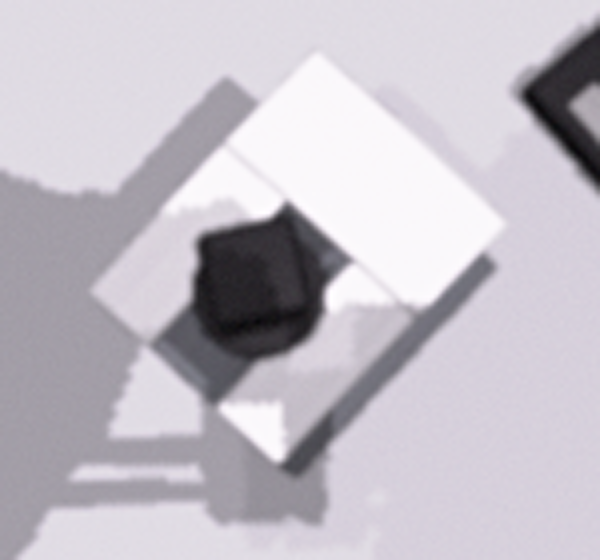

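Run:
```python
from h import *
d=np.load("pics/probe1.npz"); c={k:d[k] for k in d.files}; T=d["T"]
w=lambda x,y,z: whit(c,T,x/4+250-.4,y/4+30-.4,z)
P=np.array([w(*p,105) for p in [(318,50),(505,225),(285,470),(92,292)]])
e=np.roll(P,-1,0)-P; print("plate",P.round(1).tolist(),np.hypot(*e.T[:2]).round(1),np.degrees(np.arctan2(e[:,1],e[:,0])).round(1))
H=np.array([w(*p,161) for p in [(200,240),(288,213),(308,300),(222,328)]])
e=np.roll(H,-1,0)-H; print("handle",H.mean(0).round(1),np.hypot(*e.T[:2]).round(1),np.degrees(np.arctan2(e[:,1],e[:,0])).round(1))
print("slot open", w(182,375,105),"slot end",w(317,236,105))
g=cv2.cvtColor(c["frame"],cv2.COLOR_RGB2GRAY)[70:125,290:340]
m=(g<50).astype(np.uint8);cs,_=cv2.findContours(m,0,1);q=max(cs,key=cv2.contourArea)
M=cv2.moments(q);print("blob",M["m10"]/M["m00"]+290,M["m01"]/M["m00"]+70,whit(c,T,M["m10"]/M["m00"]+290,M["m01"]/M["m00"]+70,135))
```

```text
plate [[647.9, 320.5, 105.0], [646.6, 263.3, 105.0], [572.6, 261.7, 105.0], [573.7, 320.4, 105.0]] [57.3 74.  58.7 74.3] [ -91.3 -178.8   88.9    0. ]
handle [598.1 292.3 161. ] [16.1 16.  15.8 16.2] [ -30.6 -125.   150.5   56. ]
slot open [573.03916566 292.88467208 105.        ] slot end [615.91907479 291.71552528 105.        ]
blob 313.4527757750541 100.78755106945445 [597.3947357  292.20614287 135.        ]
```

Fork: opening toward −x, plate yaw about 0°, slot centre about (596,292). Handle at (598,292), with faces turned to −32.5°.

```bash
python3 plan.py 597.2 292 200 -32.5; python3 -c "
from plan import *
plan(597.2,292,118,-32.5,yaw0=-32.5,p0=[597.2,292,200],step=14)"
```

```text
3
[{"x":-1.6,"y":-28.6,"z":3.1,"wx":0,"wy":0,"wz":-0.0884,"gripper":-1.0},{"x":0.9,"y":-28.7,"z":3.1,"wx":0,"wy":0,"wz":-0.0884,"gripper":-1.0},{"x":3.5,"y":-28.5,"z":3.1,"wx":0,"wy":0,"wz":-0.0884,"gripper":-1.0}]
6
[{"x":0.0,"y":-0.0,"z":13.7,"wx":0,"wy":0,"wz":0,"gripper":-1.0},{"x":0.0,"y":-0.0,"z":13.7,"wx":0,"wy":0,"wz":0,"gripper":-1.0},{"x":0.0,"y":-0.0,"z":13.7,"wx":0,"wy":0,"wz":0,"gripper":-1.0},{"x":0.0,"y":-0.0,"z":13.7,"wx":0,"wy":0,"wz":0,"gripper":-1.0},{"x":0.0,"y":-0.0,"z":13.7,"wx":0,"wy":0,"wz":0,"gripper":-1.0},{"x":0.0,"y":-0.0,"z":13.7,"wx":0,"wy":0,"wz":0,"gripper":-1.0}]
```

Call:
step_arm([
  {"x": -1.6,"y": -28.6,"z": 3.1,"wx": 0,"wy": 0,"wz": -0.0884,"gripper": -1.0},
  {"x": 0.9,"y": -28.7,"z": 3.1,"wx": 0,"wy": 0,"wz": -0.0884,"gripper": -1.0},
  {"x": 3.5,"y": -28.5,"z": 3.1,"wx": 0,"wy": 0,"wz": -0.0884,"gripper": -1.0},
  {"x": 0,"y": 0,"z": 0,"wx": 0,"wy": 0,"wz": 0,"gripper": -1},
  {"x": 0,"y": 0,"z": 0,"wx": 0,"wy": 0,"wz": 0,"gripper": -1},
], grip_force=30)

```text
time_s: 3.75
position: [597.1, 292.6, 199.7]
ee_rot: [179.9, 0.0, -32.5]
wrist_force: [-1.0, -0.9, 0.3]
width: 91.4
```

Call:
step_arm([
  {"x": 0,"y": 0,"z": 13.7,"wx": 0,"wy": 0,"wz": 0,"gripper": -1},
  {"x": 0,"y": 0,"z": 13.7,"wx": 0,"wy": 0,"wz": 0,"gripper": -1},
  {"x": 0,"y": 0,"z": 13.7,"wx": 0,"wy": 0,"wz": 0,"gripper": -1},
  {"x": 0,"y": 0,"z": 13.7,"wx": 0,"wy": 0,"wz": 0,"gripper": -1},
  {"x": 0,"y": 0,"z": 13.7,"wx": 0,"wy": 0,"wz": 0,"gripper": -1},
  {"x": 0,"y": 0,"z": 13.7,"wx": 0,"wy": 0,"wz": 0,"gripper": -1},
  {"x": 0,"y": 0,"z": 0,"wx": 0,"wy": 0,"wz": 0,"gripper": -1},
  {"x": 0,"y": 0,"z": 0,"wx": 0,"wy": 0,"wz": 0,"gripper": -1},
], grip_force=30)

```text
time_s: 4.55
position: [597.1, 293.8, 117.9]
ee_rot: [180.0, 0.0, -32.4]
wrist_force: [-0.6, -0.3, 1.0]
width: 91.3
```

Call:
step_arm([
  {"x": 0,"y": 0,"z": 0,"wx": 0,"wy": 0,"wz": 0,"gripper": 0.4},
  {"x": 0,"y": 0,"z": 0,"wx": 0,"wy": 0,"wz": 0,"gripper": 0.6},
  {"x": 0,"y": 0,"z": 0,"wx": 0,"wy": 0,"wz": 0,"gripper": 1},
  {"x": 0,"y": 0,"z": 0,"wx": 0,"wy": 0,"wz": 0,"gripper": 1},
  {"x": 0,"y": 0,"z": 0,"wx": 0,"wy": 0,"wz": 0,"gripper": 1},
  {"x": 0,"y": 0,"z": 0,"wx": 0,"wy": 0,"wz": 0,"gripper": 1},
], grip_force=30)

```text
time_s: 5.15
position: [597.1, 293.8, 118.2]
ee_rot: [-180.0, -0.0, -32.4]
wrist_force: [0.2, -0.1, 0.6]
width: 46.4
```

```bash
python3 -c "
from h import *
s=robot.state(); print({k:np.round(s[k],2) for k in('time_s','position','ee_rot','wrist_force','wrist_torque','width')})"
```

```text
{'time_s': np.float64(5.15), 'position': array([597.12, 293.8 , 118.2 ]), 'ee_rot': array([-180. ,   -0. ,  -32.4]), 'wrist_force': array([ 0.2 , -0.08,  0.6 ]), 'wrist_torque': array([-0.03, -0.04,  0.02]), 'width': np.float64(46.42)}
```

Call:
step_arm([
  {"x": 0,"y": 0,"z": 0,"wx": 0,"wy": 0,"wz": 0,"gripper": 1},
  {"x": 0,"y": 0,"z": 0,"wx": 0,"wy": 0,"wz": 0,"gripper": 1},
  {"x": 0,"y": 0,"z": 0,"wx": 0,"wy": 0,"wz": 0,"gripper": 1},
  {"x": 0,"y": 0,"z": 0,"wx": 0,"wy": 0,"wz": 0,"gripper": 1},
  {"x": 0,"y": 0,"z": 0,"wx": 0,"wy": 0,"wz": 0,"gripper": 1},
  {"x": 0,"y": 0,"z": 0,"wx": 0,"wy": 0,"wz": 0,"gripper": 1},
], grip_force=30)

```text
time_s: 5.75
position: [597.2, 293.8, 118.1]
ee_rot: [-180.0, -0.0, -32.4]
wrist_force: [0.3, -0.8, -0.7]
width: 18.1
```

```bash
python3 -c "
from h import *
s=robot.state(); print({k:np.round(s[k],2) for k in('time_s','position','ee_rot','wrist_force','wrist_torque','width')})"
```

```text
{'time_s': np.float64(5.75), 'position': array([597.15, 293.8 , 118.14]), 'ee_rot': array([-180.  ,   -0.  ,  -32.39]), 'wrist_force': array([ 0.34, -0.77, -0.65]), 'wrist_torque': array([-0.01, -0.1 ,  0.03]), 'width': np.float64(18.08)}
```

Gripped (18.1 mm). Lift clear of the fork, then hover over pad1.

```bash
G=1 python3 -c "
from plan import *
plan(517.9,-29.7,138,-32.4,yaw0=-32.4,p0=[597.2,293.8,225],step=40)"
```

```text
9
[{"x":11.8,"y":35.1,"z":9.7,"wx":0,"wy":0,"wz":0,"gripper":1.0},{"x":11.8,"y":35.1,"z":9.7,"wx":0,"wy":0,"wz":0,"gripper":1.0},{"x":11.8,"y":35.1,"z":9.7,"wx":0,"wy":0,"wz":0,"gripper":1.0},{"x":11.8,"y":35.1,"z":9.7,"wx":0,"wy":0,"wz":0,"gripper":1.0},{"x":11.8,"y":35.1,"z":9.7,"wx":0,"wy":0,"wz":0,"gripper":1.0},{"x":11.8,"y":35.1,"z":9.7,"wx":0,"wy":0,"wz":0,"gripper":1.0},{"x":11.8,"y":35.1,"z":9.7,"wx":0,"wy":0,"wz":0,"gripper":1.0},{"x":11.8,"y":35.1,"z":9.7,"wx":0,"wy":0,"wz":0,"gripper":1.0}]
[{"x":11.8,"y":35.1,"z":9.7,"wx":0,"wy":0,"wz":0,"gripper":1.0}]
```

Call:
step_arm([
  {"x": 0,"y": 0,"z": -5,"wx": 0,"wy": 0,"wz": 0,"gripper": 1},
  {"x": 0,"y": 0,"z": -10,"wx": 0,"wy": 0,"wz": 0,"gripper": 1},
  {"x": 0,"y": 0,"z": -18,"wx": 0,"wy": 0,"wz": 0,"gripper": 1},
  {"x": 0,"y": 0,"z": -20,"wx": 0,"wy": 0,"wz": 0,"gripper": 1},
  {"x": 0,"y": 0,"z": -20,"wx": 0,"wy": 0,"wz": 0,"gripper": 1},
  {"x": 0,"y": 0,"z": -20,"wx": 0,"wy": 0,"wz": 0,"gripper": 1},
  {"x": 0,"y": 0,"z": -14,"wx": 0,"wy": 0,"wz": 0,"gripper": 1},
  {"x": 0,"y": 0,"z": 0,"wx": 0,"wy": 0,"wz": 0,"gripper": 1},
], grip_force=30)

```text
time_s: 6.55
position: [598.2, 294.3, 228.2]
ee_rot: [-179.8, -0.1, -32.4]
wrist_force: [-0.3, -0.1, -1.8]
width: 17.8
```

Call:
step_arm([
  {"x": 11.8,"y": 35.1,"z": 0,"wx": 0,"wy": 0,"wz": 0,"gripper": 1},
  {"x": 11.8,"y": 35.1,"z": 0,"wx": 0,"wy": 0,"wz": 0,"gripper": 1},
  {"x": 11.8,"y": 35.1,"z": 12,"wx": 0,"wy": 0,"wz": 0,"gripper": 1},
  {"x": 11.8,"y": 35.1,"z": 12,"wx": 0,"wy": 0,"wz": 0,"gripper": 1},
  {"x": 11.8,"y": 35.1,"z": 12,"wx": 0,"wy": 0,"wz": 0,"gripper": 1},
  {"x": 11.8,"y": 35.1,"z": 12,"wx": 0,"wy": 0,"wz": 0,"gripper": 1},
  {"x": 11.8,"y": 35.1,"z": 12,"wx": 0,"wy": 0,"wz": 0,"gripper": 1},
  {"x": 11.8,"y": 35.1,"z": 12,"wx": 0,"wy": 0,"wz": 0,"gripper": 1},
], grip_force=30)

```text
time_s: 7.35
position: [525.4, 4.8, 152.3]
ee_rot: [180.0, 0.0, -32.4]
wrist_force: [-0.1, 0.1, -0.7]
width: 18.0
```

Call:
step_arm([
  {"x": 11.8,"y": 35.1,"z": 10,"wx": 0,"wy": 0,"wz": 0,"gripper": 1},
  {"x": 0,"y": 0,"z": 0,"wx": 0,"wy": 0,"wz": 0,"gripper": 1},
  {"x": 0,"y": 0,"z": 0,"wx": 0,"wy": 0,"wz": 0,"gripper": 1},
  {"x": 0,"y": 0,"z": 0,"wx": 0,"wy": 0,"wz": 0,"gripper": 1},
], grip_force=30)

```text
time_s: 7.75
position: [517.8, -29.3, 143.2]
ee_rot: [-180.0, -0.0, -32.4]
wrist_force: [1.3, -0.0, -1.7]
width: 18.0
```

```bash
python3 snap.py pad1; python3 pads.py pad1:17
python3 - <<'E'
from h import *
d=np.load("pics/pad1.npz"); c={k:d[k] for k in d.files}; T=d["T"]
t=T[:3,3]; print("proj tip", [np.round(wproj(c,T,[t[0]-.5,t[1]-.8,z]),1).tolist() for z in (t[2]-101,t[2]-83,17)])
f=c["frame"][110:290,220:420]
cv2.imwrite("pics/pad1c.png",cv2.resize(f,None,fx=4,fy=4,interpolation=cv2.INTER_CUBIC)[:600,:800,::-1])
E
```

```text
7.8 [517.9 -29.1 143.3] [-1.7999e+02 -2.0000e-02 -3.2350e+01] 18.135085892866776
pad1 [632.3   9.5] 201 [1087.3  -37.6   17. ]
pad1 [335.4 148.1] 60 [5.546e+02 4.000e-01 1.700e+01]
pad1 [637.8 153.4] 29 [ 961.1 -232.1   17. ]
pad1 [354.8 180.3] 51 [553.9 -36.4  17. ]
pad1 [320.  194.8] 56 [517.4 -30.4  17. ]
proj tip [[319.7, 200.6], [319.6, 205.7], [319.7, 194.5]]
```

View pics/pad1c.png

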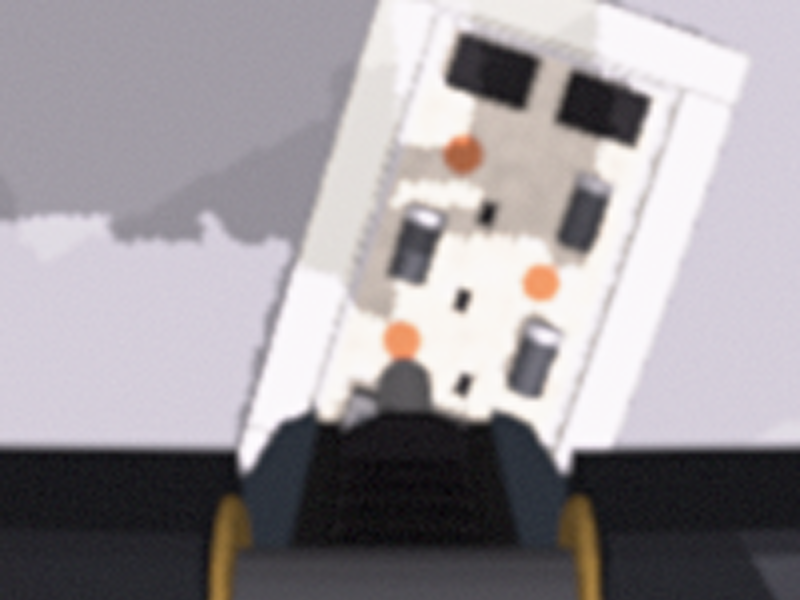

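The pads are consistent with the earlier view. The shaft end at px (320,200) agrees with the predicted tip to about 1 mm. I will press pad1 with about 3.5 mm of plunger travel.

Call:
step_arm([
  {"x": 0,"y": 0,"z": 12,"wx": 0,"wy": 0,"wz": 0,"gripper": 1},
  {"x": 0,"y": 0,"z": 9,"wx": 0,"wy": 0,"wz": 0,"gripper": 1},
  {"x": 0,"y": 0,"z": 3,"wx": 0,"wy": 0,"wz": 0,"gripper": 1},
  {"x": 0,"y": 0,"z": 1.5,"wx": 0,"wy": 0,"wz": 0,"gripper": 1},
  {"x": 0,"y": 0,"z": 1.5,"wx": 0,"wy": 0,"wz": 0,"gripper": 1},
  {"x": 0,"y": 0,"z": 1.5,"wx": 0,"wy": 0,"wz": 0,"gripper": 1},
  {"x": 0,"y": 0,"z": 0,"wx": 0,"wy": 0,"wz": 0,"gripper": 1},
], grip_force=30)

```text
time_s: 8.5
position: [517.5, -29.8, 114.7]
ee_rot: [-180.0, 0.0, -32.4]
wrist_force: [-2.4, 0.0, 1.9]
width: 18.1
```

Call:
step_arm([
  {"x": 0,"y": 0,"z": 0,"wx": 0,"wy": 0,"wz": 0,"gripper": 1},
], grip_force=30)

```text
time_s: 8.6
position: [517.5, -29.8, 114.8]
ee_rot: [-180.0, 0.0, -32.4]
wrist_force: [-0.7, 0.7, 1.3]
width: 18.1
```

Call:
step_arm([
  {"x": 0,"y": 0,"z": 0,"wx": 0,"wy": 0,"wz": 0,"gripper": 1},
], grip_force=30)

```text
time_s: 8.7
position: [517.6, -29.9, 114.8]
ee_rot: [-180.0, -0.0, -32.4]
wrist_force: [-1.1, 1.1, 2.9]
width: 17.9
```

Call:
step_arm([
  {"x": 0,"y": 0,"z": 0,"wx": 0,"wy": 0,"wz": 0,"gripper": 1},
], grip_force=30)

```text
time_s: 8.8
position: [517.6, -29.9, 114.8]
ee_rot: [-180.0, -0.0, -32.4]
wrist_force: [-1.9, 1.1, 2.5]
width: 17.9
```

Pad1 pressed: about +2.5 N against −1.3 N unloaded. Now pad2.

Call:
step_arm([
  {"x": 0,"y": 0,"z": 0,"wx": 0,"wy": 0,"wz": 0,"gripper": 1},
  {"x": 0,"y": 0,"z": -4,"wx": 0,"wy": 0,"wz": 0,"gripper": 1},
  {"x": 0,"y": 0,"z": -18,"wx": 0,"wy": 0,"wz": 0,"gripper": 1},
  {"x": 17,"y": -7.1,"z": 0,"wx": 0,"wy": 0,"wz": 0,"gripper": 1},
  {"x": 17,"y": -7.1,"z": 0,"wx": 0,"wy": 0,"wz": 0,"gripper": 1},
  {"x": 0,"y": 0,"z": 0,"wx": 0,"wy": 0,"wz": 0,"gripper": 1},
  {"x": 0,"y": 0,"z": 0,"wx": 0,"wy": 0,"wz": 0,"gripper": 1},
], grip_force=30)

```text
time_s: 9.5
position: [553.6, -36.1, 136.5]
ee_rot: [180.0, 0.0, -32.4]
wrist_force: [-0.2, 0.0, -0.9]
width: 17.8
```

Call:
step_arm([
  {"x": 0,"y": 0,"z": 12,"wx": 0,"wy": 0,"wz": 0,"gripper": 1},
  {"x": 0,"y": 0,"z": 6,"wx": 0,"wy": 0,"wz": 0,"gripper": 1},
  {"x": 0,"y": 0,"z": 2,"wx": 0,"wy": 0,"wz": 0,"gripper": 1},
  {"x": 0,"y": 0,"z": 2,"wx": 0,"wy": 0,"wz": 0,"gripper": 1},
  {"x": 0,"y": 0,"z": 0,"wx": 0,"wy": 0,"wz": 0,"gripper": 1},
  {"x": 0,"y": 0,"z": 0,"wx": 0,"wy": 0,"wz": 0,"gripper": 1},
  {"x": 0,"y": 0,"z": 0,"wx": 0,"wy": 0,"wz": 0,"gripper": 1},
], grip_force=30)

```text
time_s: 10.2
position: [553.9, -36.0, 114.8]
ee_rot: [-180.0, -0.0, -32.4]
wrist_force: [-2.9, 0.1, 2.4]
width: 17.9
```

Call:
step_arm([
  {"x": 0,"y": 0,"z": 0,"wx": 0,"wy": 0,"wz": 0,"gripper": 1},
], grip_force=30)

```text
time_s: 10.3
position: [553.9, -36.1, 114.8]
ee_rot: [-180.0, -0.0, -32.4]
wrist_force: [-2.8, -0.4, 1.6]
width: 18.0
```

Call:
step_arm([
  {"x": 0,"y": 0,"z": 0,"wx": 0,"wy": 0,"wz": 0,"gripper": 1},
], grip_force=30)

```text
time_s: 10.4
position: [553.9, -36.1, 114.8]
ee_rot: [-180.0, -0.0, -32.4]
wrist_force: [-2.8, 0.5, 2.2]
width: 18.2
```

Pad2 pressed, force up by about 3.5 N. Now pad3.

Call:
step_arm([
  {"x": 0,"y": 0,"z": 0,"wx": 0,"wy": 0,"wz": 0,"gripper": 1},
  {"x": 0,"y": 0,"z": -4,"wx": 0,"wy": 0,"wz": 0,"gripper": 1},
  {"x": 0,"y": 0,"z": -18,"wx": 0,"wy": 0,"wz": 0,"gripper": 1},
  {"x": -9.5,"y": -15.8,"z": 0,"wx": 0,"wy": 0,"wz": 0,"gripper": 1},
  {"x": -9.5,"y": -15.8,"z": 0,"wx": 0,"wy": 0,"wz": 0,"gripper": 1},
  {"x": 0,"y": 0,"z": 0,"wx": 0,"wy": 0,"wz": 0,"gripper": 1},
  {"x": 0,"y": 0,"z": 0,"wx": 0,"wy": 0,"wz": 0,"gripper": 1},
], grip_force=30)

```text
time_s: 11.1
position: [555.0, 0.8, 136.8]
ee_rot: [-180.0, -0.0, -32.3]
wrist_force: [-0.2, -0.2, -0.7]
width: 18.3
```

Call:
step_arm([
  {"x": 0,"y": 0,"z": 12,"wx": 0,"wy": 0,"wz": 0,"gripper": 1},
  {"x": 0,"y": 0,"z": 6,"wx": 0,"wy": 0,"wz": 0,"gripper": 1},
  {"x": 0,"y": 0,"z": 2,"wx": 0,"wy": 0,"wz": 0,"gripper": 1},
  {"x": 0,"y": 0,"z": 2,"wx": 0,"wy": 0,"wz": 0,"gripper": 1},
  {"x": 0,"y": 0,"z": 0,"wx": 0,"wy": 0,"wz": 0,"gripper": 1},
  {"x": 0,"y": 0,"z": 0,"wx": 0,"wy": 0,"wz": 0,"gripper": 1},
  {"x": 0,"y": 0,"z": 0,"wx": 0,"wy": 0,"wz": 0,"gripper": 1},
], grip_force=30)

```text
time_s: 11.8
position: [554.7, 0.7, 114.8]
ee_rot: [180.0, 0.0, -32.4]
wrist_force: [-1.0, -1.7, 1.9]
width: 18.1
```

Call:
step_arm([
  {"x": 0,"y": 0,"z": 0,"wx": 0,"wy": 0,"wz": 0,"gripper": 1},
], grip_force=30)

```text
time_s: 11.9
position: [554.7, 0.8, 114.7]
ee_rot: [180.0, -0.0, -32.4]
wrist_force: [-1.9, -1.0, 2.0]
width: 17.9
```

Call:
step_arm([
  {"x": 0,"y": 0,"z": 0,"wx": 0,"wy": 0,"wz": 0,"gripper": 1},
], grip_force=30)

```text
time_s: 12.0
position: [554.7, 0.8, 114.7]
ee_rot: [180.0, -0.0, -32.4]
wrist_force: [-2.3, -1.5, 2.2]
width: 17.9
```

Call:
step_arm([
  {"x": 0,"y": 0,"z": 0,"wx": 0,"wy": 0,"wz": 0,"gripper": 1},
  {"x": 0,"y": 0,"z": -4,"wx": 0,"wy": 0,"wz": 0,"gripper": 1},
  {"x": 0,"y": 0,"z": -16,"wx": 0,"wy": 0,"wz": 0,"gripper": 1},
  {"x": 0,"y": 0,"z": -30,"wx": 0,"wy": 0,"wz": 0,"gripper": 1},
  {"x": 0,"y": 0,"z": -30,"wx": 0,"wy": 0,"wz": 0,"gripper": 1},
  {"x": 0,"y": 0,"z": -30,"wx": 0,"wy": 0,"wz": 0,"gripper": 1},
  {"x": 0,"y": 0,"z": 0,"wx": 0,"wy": 0,"wz": 0,"gripper": 1},
], grip_force=30)

```text
time_s: 12.7
position: [556.9, 0.9, 228.8]
ee_rot: [-179.8, -0.3, -32.4]
wrist_force: [0.5, 1.2, -0.6]
width: 18.0
```

```bash
python3 snap.py lift3;  python3 pads.py lift3:17; G=1 python3 plan.py 597.2 293.8 225 -32.4 42
```

```text
12.75 [555.9   0.9 226.6] [-179.87   -0.19  -32.4 ] 18.229145429680887
lift3 [548.8   4.6] 117 [1014.8   51.1   17. ]
lift3 [573.4  53.8] 154 [1016.1  -37.    17. ]
lift3 [593.  104.8] 131 [1016.4 -129.2   17. ]
lift3 [606.5 152.7] 109 [1016.1 -221.4   17. ]
lift3 [587.5 176.1] 35 [ 948.5 -230.7   17. ]
lift3 [317.6 180.6] 25 [5.546e+02 5.000e-01 1.700e+01]
8
[{"x":-15.3,"y":-33.7,"z":0.2,"wx":0,"wy":0,"wz":0,"gripper":1.0},{"x":-15.3,"y":-33.7,"z":0.2,"wx":0,"wy":0,"wz":0,"gripper":1.0},{"x":-15.3,"y":-33.7,"z":0.2,"wx":0,"wy":0,"wz":0,"gripper":1.0},{"x":-15.3,"y":-33.7,"z":0.2,"wx":0,"wy":0,"wz":0,"gripper":1.0},{"x":-15.3,"y":-33.7,"z":0.2,"wx":0,"wy":0,"wz":0,"gripper":1.0},{"x":-15.3,"y":-33.7,"z":0.2,"wx":0,"wy":0,"wz":0,"gripper":1.0},{"x":-15.3,"y":-33.7,"z":0.2,"wx":0,"wy":0,"wz":0,"gripper":1.0},{"x":-15.3,"y":-33.7,"z":0.2,"wx":0,"wy":0,"wz":0,"gripper":1.0}]
```

Call:
step_arm([
  {"x": -15.2,"y": -33.8,"z": 0,"wx": 0,"wy": 0,"wz": 0,"gripper": 1},
  {"x": -15.2,"y": -33.8,"z": 0,"wx": 0,"wy": 0,"wz": 0,"gripper": 1},
  {"x": -15.2,"y": -33.8,"z": 0,"wx": 0,"wy": 0,"wz": 0,"gripper": 1},
  {"x": -15.2,"y": -33.8,"z": 0,"wx": 0,"wy": 0,"wz": 0,"gripper": 1},
  {"x": -15.2,"y": -33.8,"z": 0,"wx": 0,"wy": 0,"wz": 0,"gripper": 1},
  {"x": -15.2,"y": -33.8,"z": 0,"wx": 0,"wy": 0,"wz": 0,"gripper": 1},
  {"x": -15.2,"y": -33.8,"z": 0,"wx": 0,"wy": 0,"wz": 0,"gripper": 1},
  {"x": -15.2,"y": -33.8,"z": 0,"wx": 0,"wy": 0,"wz": 0,"gripper": 1},
], grip_force=30)

```text
time_s: 13.55
position: [596.4, 295.7, 223.1]
ee_rot: [179.9, 0.1, -32.4]
wrist_force: [0.8, -0.3, -1.1]
width: 18.0
```

Call:
step_arm([
  {"x": 0,"y": 0,"z": 0,"wx": 0,"wy": 0,"wz": 0,"gripper": 1},
  {"x": 0,"y": 0,"z": 0,"wx": 0,"wy": 0,"wz": 0,"gripper": 1},
  {"x": 0,"y": 0,"z": 0,"wx": 0,"wy": 0,"wz": 0,"gripper": 1},
  {"x": 0,"y": 0,"z": 0,"wx": 0,"wy": 0,"wz": 0,"gripper": 1},
], grip_force=30)

```text
time_s: 13.95
position: [596.7, 293.3, 224.2]
ee_rot: [180.0, 0.0, -32.4]
wrist_force: [-0.1, 0.5, -1.2]
width: 18.0
```

Call:
step_arm([
  {"x": 0.1,"y": -0.7,"z": 15,"wx": 0,"wy": 0,"wz": 0,"gripper": 1},
  {"x": 0,"y": 0,"z": 20,"wx": 0,"wy": 0,"wz": 0,"gripper": 1},
  {"x": 0,"y": 0,"z": 20,"wx": 0,"wy": 0,"wz": 0,"gripper": 1},
  {"x": 0,"y": 0,"z": 20,"wx": 0,"wy": 0,"wz": 0,"gripper": 1},
  {"x": 0,"y": 0,"z": 15,"wx": 0,"wy": 0,"wz": 0,"gripper": 1},
  {"x": 0,"y": 0,"z": 8,"wx": 0,"wy": 0,"wz": 0,"gripper": 1},
  {"x": 0,"y": 0,"z": 5,"wx": 0,"wy": 0,"wz": 0,"gripper": 1},
  {"x": 0,"y": 0,"z": 0,"wx": 0,"wy": 0,"wz": 0,"gripper": 1},
], grip_force=30)

```text
time_s: 14.75
position: [597.4, 294.7, 121.3]
ee_rot: [180.0, 0.0, -32.4]
wrist_force: [0.3, 0.0, -1.3]
width: 18.0
```

Call:
step_arm([
  {"x": 0,"y": 0,"z": 1.5,"wx": 0,"wy": 0,"wz": 0,"gripper": 1},
  {"x": 0,"y": 0,"z": 1,"wx": 0,"wy": 0,"wz": 0,"gripper": 1},
  {"x": 0,"y": 0,"z": 0,"wx": 0,"wy": 0,"wz": 0,"gripper": 1},
  {"x": 0,"y": 0,"z": 0,"wx": 0,"wy": 0,"wz": 0,"gripper": 1},
], grip_force=30)

```text
time_s: 15.15
position: [597.6, 294.9, 119.5]
ee_rot: [-180.0, -0.0, -32.4]
wrist_force: [1.2, 0.3, -0.6]
width: 18.1
```

Call:
step_arm([
  {"x": 0.2,"y": 1.0,"z": 0.7,"wx": 0,"wy": 0,"wz": 0,"gripper": 1},
  {"x": 0,"y": 0,"z": 0.7,"wx": 0,"wy": 0,"wz": 0,"gripper": 1},
  {"x": 0,"y": 0,"z": 0,"wx": 0,"wy": 0,"wz": 0,"gripper": 1},
], grip_force=30)

```text
time_s: 15.45
position: [597.1, 293.8, 118.1]
ee_rot: [180.0, -0.0, -32.4]
wrist_force: [-1.9, -0.9, 4.8]
width: 18.1
```

Call:
step_arm([
  {"x": 0,"y": 0,"z": 0,"wx": 0,"wy": 0,"wz": 0,"gripper": 1},
], grip_force=30)

```text
time_s: 15.55
position: [597.1, 293.8, 118.1]
ee_rot: [180.0, -0.0, -32.4]
wrist_force: [-2.8, -2.0, 5.7]
width: 17.5
```

Seated, with 5.7 N upward. Release and rise.

Call:
step_arm([
  {"x": 0,"y": 0,"z": 0,"wx": 0,"wy": 0,"wz": 0,"gripper": 0.5},
  {"x": 0,"y": 0,"z": 0,"wx": 0,"wy": 0,"wz": 0,"gripper": 0},
  {"x": 0,"y": 0,"z": 0,"wx": 0,"wy": 0,"wz": 0,"gripper": -0.5},
  {"x": 0,"y": 0,"z": 0,"wx": 0,"wy": 0,"wz": 0,"gripper": -1},
  {"x": 0,"y": 0,"z": 0,"wx": 0,"wy": 0,"wz": 0,"gripper": -1},
  {"x": 0,"y": 0,"z": 0,"wx": 0,"wy": 0,"wz": 0,"gripper": -1},
], grip_force=30)

```text
time_s: 16.15
position: [597.0, 293.9, 117.7]
ee_rot: [-180.0, 0.0, -32.4]
wrist_force: [-0.7, 0.6, -0.2]
width: 59.9
```

Call:
step_arm([
  {"x": 0,"y": 0,"z": -10,"wx": 0,"wy": 0,"wz": 0,"gripper": -1},
  {"x": 0,"y": 0,"z": -20,"wx": 0,"wy": 0,"wz": 0,"gripper": -1},
  {"x": 0,"y": 0,"z": -25,"wx": 0,"wy": 0,"wz": 0,"gripper": -1},
  {"x": 0,"y": 0,"z": -25,"wx": 0,"wy": 0,"wz": 0,"gripper": -1},
  {"x": 0,"y": 0,"z": -12,"wx": 0,"wy": 0,"wz": 0,"gripper": -1},
], grip_force=30)

```text
time_s: 16.65
position: [597.9, 294.3, 212.7]
ee_rot: [-179.8, -0.1, -32.4]
wrist_force: [0.1, -0.5, -0.0]
width: 91.3
```

```bash
python3 snap.py above; python3 plan.py 374 245 170 -66.5
```

```text
16.7 [598.4 294.5 213.7] [-1.7979e+02 -1.4000e-01 -3.2400e+01] 91.24814882511475
6
[{"x":-27.2,"y":27.0,"z":7.3,"wx":0,"wy":0,"wz":0.0992,"gripper":-1.0},{"x":-24.4,"y":29.6,"z":7.3,"wx":0,"wy":0,"wz":0.0992,"gripper":-1.0},{"x":-21.3,"y":31.8,"z":7.3,"wx":0,"wy":0,"wz":0.0992,"gripper":-1.0},{"x":-18.0,"y":33.8,"z":7.3,"wx":0,"wy":0,"wz":0.0992,"gripper":-1.0},{"x":-14.6,"y":35.4,"z":7.3,"wx":0,"wy":0,"wz":0.0992,"gripper":-1.0},{"x":-11.0,"y":36.7,"z":7.3,"wx":0,"wy":0,"wz":0.0992,"gripper":-1.0}]
```

Call:
step_arm([
  {"x": -27.2,"y": 27.0,"z": 3,"wx": 0,"wy": 0,"wz": 0.0992,"gripper": -1.0},
  {"x": -24.4,"y": 29.6,"z": 5,"wx": 0,"wy": 0,"wz": 0.0992,"gripper": -1.0},
  {"x": -21.3,"y": 31.8,"z": 8,"wx": 0,"wy": 0,"wz": 0.0992,"gripper": -1.0},
  {"x": -18.0,"y": 33.8,"z": 8,"wx": 0,"wy": 0,"wz": 0.0992,"gripper": -1.0},
  {"x": -14.6,"y": 35.4,"z": 10,"wx": 0,"wy": 0,"wz": 0.0992,"gripper": -1.0},
  {"x": -11.0,"y": 36.7,"z": 10,"wx": 0,"wy": 0,"wz": 0.0992,"gripper": -1.0},
  {"x": 0,"y": 0,"z": 0,"wx": 0,"wy": 0,"wz": 0,"gripper": -1.0},
  {"x": 0,"y": 0,"z": 0,"wx": 0,"wy": 0,"wz": 0,"gripper": -1.0},
], grip_force=30)

```text
time_s: 17.5
position: [372.1, 244.2, 165.5]
ee_rot: [180.0, -0.0, -66.4]
wrist_force: [0.4, 0.8, 0.6]
width: 91.0
```

Call:
step_arm([
  {"x": 0,"y": 0,"z": 0,"wx": 0,"wy": 0,"wz": 0,"gripper": -1.0},
  {"x": 0,"y": 0,"z": 0,"wx": 0,"wy": 0,"wz": 0,"gripper": -1.0},
], grip_force=30)

```text
time_s: 17.7
position: [373.6, 244.6, 166.0]
ee_rot: [-180.0, 0.0, -66.5]
wrist_force: [-0.3, -0.2, -0.1]
width: 91.2
```

```bash
python3 snap.py sep1
```

```text
17.75 [373.4 244.5 165.9] [-179.98    0.    -66.5 ] 91.2427656962163
```

View pics/sep1.png

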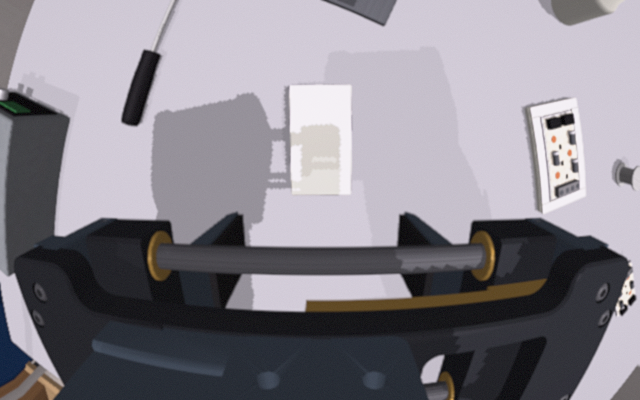

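Separator corners are at about (289,86), (351,85), (351,194), (291,193).

Run:
```python
from h import *
from plan import plan
d=np.load("pics/sep1.npz"); c={k:d[k] for k in d.files}; T=d["T"]
f=c["frame"].astype(int); bl=f[...,2]-f[...,0]  # lavender bg: B>R ; separator: warm
print(f[60,300],f[100,320],f[150,320],f[190,300])
m=((bl<8)&(f.sum(2)>540)).astype(np.uint8); m[:70]=0;m[205:]=0;m[:,:260]=0;m[:,380:]=0
m=cv2.morphologyEx(m,cv2.MORPH_OPEN,np.ones((3,3)))
cs,_=cv2.findContours(m,0,1);q=max(cs,key=cv2.contourArea)
b=cv2.boxPoints(cv2.minAreaRect(q)); print(b.round(1).tolist())
W=np.array([whit(c,T,u,v,32)[:2] for u,v in q[:,0]],np.float32)
r=cv2.minAreaRect(W); B=cv2.boxPoints(r); e=np.roll(B,-1,0)-B
print(r, np.degrees(np.arctan2(e[:,1],e[:,0])).round(1))
C=np.array([whit(c,T,u,v,32)[:2] for u,v in [(289,86),(351,85),(351,194),(291,193)]]); print("hand",C.mean(0),C.round(1).tolist())
```

```text
[209 203 215] [243 240 244] [214 207 203] [233 229 229]
[[260.0, 70.0], [379.0, 70.0], [379.0, 204.0], [260.0, 204.0]]
((425.27508544921875, 266.29412841796875), (138.34490966796875, 117.65226745605469), 24.61398696899414) [ -65.4   24.6  114.6 -155.4]
hand [422.54633776 265.17354707] [[459.4, 314.7], [484.4, 259.7], [384.8, 215.1], [361.6, 271.2]]
```

```bash
python3 plan.py 422.5 265.2 70 -66
```

```text
3
[{"x":0.2,"y":-17.7,"z":32.0,"wx":0,"wy":0,"wz":-0.0029,"gripper":-1.0},{"x":0.3,"y":-17.7,"z":32.0,"wx":0,"wy":0,"wz":-0.0029,"gripper":-1.0},{"x":0.3,"y":-17.7,"z":32.0,"wx":0,"wy":0,"wz":-0.0029,"gripper":-1.0}]
```

Call:
step_arm([
  {"x": 0.2,"y": -17.7,"z": 32.0,"wx": 0,"wy": 0,"wz": -0.003,"gripper": -1.0},
  {"x": 0.3,"y": -17.7,"z": 32.0,"wx": 0,"wy": 0,"wz": -0.003,"gripper": -1.0},
  {"x": 0.3,"y": -17.7,"z": 32.0,"wx": 0,"wy": 0,"wz": -0.003,"gripper": -1.0},
  {"x": 0,"y": 0,"z": 0,"wx": 0,"wy": 0,"wz": 0,"gripper": -1},
  {"x": 0,"y": 0,"z": 0,"wx": 0,"wy": 0,"wz": 0,"gripper": -1},
  {"x": 0,"y": 0,"z": 0,"wx": 0,"wy": 0,"wz": 0,"gripper": -1},
], grip_force=15)

```text
time_s: 18.35
position: [421.7, 265.0, 70.9]
ee_rot: [-179.9, 0.0, -66.0]
wrist_force: [0.8, 0.4, 0.5]
width: 91.5
```

Call:
step_arm([
  {"x": 0,"y": 0,"z": 20,"wx": 0,"wy": 0,"wz": 0,"gripper": -1},
  {"x": 0,"y": 0,"z": 18,"wx": 0,"wy": 0,"wz": 0,"gripper": -1},
  {"x": 0,"y": 0,"z": 10,"wx": 0,"wy": 0,"wz": 0,"gripper": -1},
  {"x": 0,"y": 0,"z": 4,"wx": 0,"wy": 0,"wz": 0,"gripper": -1},
  {"x": 0,"y": 0,"z": 0,"wx": 0,"wy": 0,"wz": 0,"gripper": -1},
  {"x": 0,"y": 0,"z": 0,"wx": 0,"wy": 0,"wz": 0,"gripper": -1},
], grip_force=15)

```text
time_s: 18.95
position: [422.0, 265.1, 18.6]
ee_rot: [-179.9, 0.0, -66.0]
wrist_force: [-0.4, 0.5, -0.0]
width: 91.5
```

Call:
step_arm([
  {"x": 0,"y": 0,"z": 2.5,"wx": 0,"wy": 0,"wz": 0,"gripper": -0.7},
  {"x": 0,"y": 0,"z": 0,"wx": 0,"wy": 0,"wz": 0,"gripper": -0.4},
  {"x": 0,"y": 0,"z": 0,"wx": 0,"wy": 0,"wz": 0,"gripper": -0.2},
  {"x": 0,"y": 0,"z": 0,"wx": 0,"wy": 0,"wz": 0,"gripper": 0.2},
  {"x": 0,"y": 0,"z": 0,"wx": 0,"wy": 0,"wz": 0,"gripper": 0.5},
  {"x": 0,"y": 0,"z": 0,"wx": 0,"wy": 0,"wz": 0,"gripper": 0.5},
  {"x": 0,"y": 0,"z": 0,"wx": 0,"wy": 0,"wz": 0,"gripper": 0.5},
], grip_force=15)

```text
time_s: 19.65
position: [421.6, 264.9, 15.3]
ee_rot: [-180.0, 0.0, -66.0]
wrist_force: [-0.9, 0.1, 4.1]
width: 59.7
```

Call:
step_arm([
  {"x": 0,"y": 0,"z": 0,"wx": 0,"wy": 0,"wz": 0,"gripper": 0.5},
], grip_force=15)

```text
time_s: 19.75
position: [421.6, 264.9, 15.3]
ee_rot: [-180.0, 0.0, -66.0]
wrist_force: [-0.4, 0.3, 4.2]
width: 60.0
```

Call:
step_arm([
  {"x": 0,"y": 0,"z": -3,"wx": 0,"wy": 0,"wz": 0,"gripper": 0.5},
  {"x": 0,"y": 0,"z": -10,"wx": 0,"wy": 0,"wz": 0,"gripper": 0.5},
  {"x": 0,"y": 0,"z": -25,"wx": 0,"wy": 0,"wz": 0,"gripper": 0.5},
  {"x": 0,"y": 0,"z": -30,"wx": 0,"wy": 0,"wz": 0,"gripper": 0.5},
  {"x": 0,"y": 0,"z": -20,"wx": 0,"wy": 0,"wz": 0,"gripper": 0.5},
  {"x": 0,"y": 0,"z": 0,"wx": 0,"wy": 0,"wz": 0,"gripper": 0.5},
  {"x": 0,"y": 0,"z": 0,"wx": 0,"wy": 0,"wz": 0,"gripper": 0.5},
], grip_force=15)

```text
time_s: 20.45
position: [421.6, 264.9, 103.6]
ee_rot: [-179.9, 0.0, -66.0]
wrist_force: [-0.4, 0.5, -0.9]
width: 60.1
```

```bash
python3 snap.py sep2; G=0.5 python3 plan.py 545.1 -25.6 104 -50.3
```

```text
20.5 [421.2 264.7 102.9] [179.98  -0.   -65.98] 59.8272220992692
8
[{"x":39.4,"y":0.6,"z":-0.1,"wx":0,"wy":0,"wz":-0.0342,"gripper":0.5},{"x":39.4,"y":2.0,"z":-0.1,"wx":0,"wy":0,"wz":-0.0342,"gripper":0.5},{"x":39.3,"y":3.3,"z":-0.1,"wx":0,"wy":0,"wz":-0.0342,"gripper":0.5},{"x":39.2,"y":4.7,"z":-0.1,"wx":0,"wy":0,"wz":-0.0342,"gripper":0.5},{"x":39.0,"y":6.0,"z":-0.1,"wx":0,"wy":0,"wz":-0.0342,"gripper":0.5},{"x":38.8,"y":7.3,"z":-0.1,"wx":0,"wy":0,"wz":-0.0342,"gripper":0.5},{"x":38.5,"y":8.7,"z":-0.1,"wx":0,"wy":0,"wz":-0.0342,"gripper":0.5},{"x":38.2,"y":10.0,"z":-0.1,"wx":0,"wy":0,"wz":-0.0342,"gripper":0.5}]
```

Call:
step_arm([
  {"x": 39.4,"y": 0.6,"z": 0,"wx": 0,"wy": 0,"wz": -0.0342,"gripper": 0.5},
  {"x": 39.4,"y": 2.0,"z": 0,"wx": 0,"wy": 0,"wz": -0.0342,"gripper": 0.5},
  {"x": 39.3,"y": 3.3,"z": 0,"wx": 0,"wy": 0,"wz": -0.0342,"gripper": 0.5},
  {"x": 39.2,"y": 4.7,"z": 0,"wx": 0,"wy": 0,"wz": -0.0342,"gripper": 0.5},
  {"x": 39.0,"y": 6.0,"z": 0,"wx": 0,"wy": 0,"wz": -0.0342,"gripper": 0.5},
  {"x": 38.8,"y": 7.3,"z": 0,"wx": 0,"wy": 0,"wz": -0.0342,"gripper": 0.5},
  {"x": 38.5,"y": 8.7,"z": 0,"wx": 0,"wy": 0,"wz": -0.0342,"gripper": 0.5},
  {"x": 38.2,"y": 10.0,"z": 0,"wx": 0,"wy": 0,"wz": -0.0342,"gripper": 0.5},
], grip_force=15)

```text
time_s: 21.3
position: [545.0, -27.1, 101.9]
ee_rot: [179.9, 0.1, -50.2]
wrist_force: [-0.1, 1.6, -0.0]
width: 59.7
```

Call:
step_arm([
  {"x": 0,"y": 0,"z": 15,"wx": 0,"wy": 0,"wz": 0,"gripper": 0.5},
  {"x": 0,"y": 0,"z": 20,"wx": 0,"wy": 0,"wz": 0,"gripper": 0.5},
  {"x": 0,"y": 0,"z": 20,"wx": 0,"wy": 0,"wz": 0,"gripper": 0.5},
  {"x": 0,"y": 0,"z": 10,"wx": 0,"wy": 0,"wz": 0,"gripper": 0.5},
  {"x": 0,"y": 0,"z": 0,"wx": 0,"wy": 0,"wz": 0,"gripper": 0.5},
  {"x": 0,"y": 0,"z": 0,"wx": 0,"wy": 0,"wz": 0,"gripper": 0.5},
  {"x": 0,"y": 0,"z": 0,"wx": 0,"wy": 0,"wz": 0,"gripper": 0.5},
], grip_force=15)

```text
time_s: 22.0
position: [545.8, -25.3, 38.9]
ee_rot: [-180.0, -0.0, -50.3]
wrist_force: [-0.1, 0.4, -0.2]
width: 59.8
```

```bash
python3 -c "
from h import *
s=robot.state(); print({k:np.round(s[k],2) for k in('time_s','position','ee_rot','wrist_force','wrist_torque','width')})"; G=0.5 python3 plan.py 544.9 -25.6 22 -50.3
```

```text
{'time_s': np.float64(22.0), 'position': array([545.81, -25.34,  38.88]), 'ee_rot': array([-1.7996e+02, -4.0000e-02, -5.0290e+01]), 'wrist_force': array([-0.15,  0.44, -0.19]), 'wrist_torque': array([-0.08, -0.03,  0.  ]), 'width': np.float64(59.83)}
1
[{"x":-0.4,"y":0.9,"z":16.9,"wx":0,"wy":0,"wz":0,"gripper":0.5}]
```

Call:
step_arm([
  {"x": -0.2,"y": 1.9,"z": 8,"wx": 0,"wy": 0,"wz": 0,"gripper": 0.5},
  {"x": 0,"y": 0,"z": 7,"wx": 0,"wy": 0,"wz": 0,"gripper": 0.5},
  {"x": 0,"y": 0,"z": 3,"wx": 0,"wy": 0,"wz": 0,"gripper": 0.5},
  {"x": 0,"y": 0,"z": 1.5,"wx": 0,"wy": 0,"wz": 0,"gripper": 0.5},
  {"x": 0,"y": 0,"z": 0,"wx": 0,"wy": 0,"wz": 0,"gripper": 0.5},
  {"x": 0,"y": 0,"z": 0,"wx": 0,"wy": 0,"wz": 0,"gripper": 0.5},
], grip_force=15)

```text
time_s: 22.6
position: [543.9, -26.5, 18.8]
ee_rot: [-180.0, -0.0, -50.3]
wrist_force: [-0.4, 0.1, 0.5]
width: 59.5
```

Call:
step_arm([
  {"x": 0,"y": 0,"z": 1,"wx": 0,"wy": 0,"wz": 0,"gripper": 0.5},
  {"x": 0,"y": 0,"z": 0,"wx": 0,"wy": 0,"wz": 0,"gripper": 0.5},
], grip_force=15)

```text
time_s: 22.8
position: [543.8, -26.5, 17.8]
ee_rot: [-180.0, -0.0, -50.3]
wrist_force: [-0.5, -0.3, -0.0]
width: 59.8
```

Call:
step_arm([
  {"x": 0,"y": 0,"z": 0.5,"wx": 0,"wy": 0,"wz": 0,"gripper": 0.5},
  {"x": 0,"y": 0,"z": 0,"wx": 0,"wy": 0,"wz": 0,"gripper": 0.5},
], grip_force=15)

```text
time_s: 23.0
position: [543.9, -26.5, 17.3]
ee_rot: [-180.0, -0.0, -50.3]
wrist_force: [-0.5, -0.2, 1.1]
width: 59.8
```

Call:
step_arm([
  {"x": 0,"y": 0,"z": 0.4,"wx": 0,"wy": 0,"wz": 0,"gripper": 0.5},
  {"x": 0,"y": 0,"z": 0,"wx": 0,"wy": 0,"wz": 0,"gripper": 0.5},
], grip_force=15)

```text
time_s: 23.2
position: [543.9, -26.5, 17.3]
ee_rot: [180.0, 0.0, -50.3]
wrist_force: [-3.8, -0.0, 10.7]
width: 59.8
```

Contact at the expected height (10.7 N). Release, rise and look.

Call:
step_arm([
  {"x": 0,"y": 0,"z": -0.3,"wx": 0,"wy": 0,"wz": 0,"gripper": -0.4},
  {"x": 0,"y": 0,"z": 0,"wx": 0,"wy": 0,"wz": 0,"gripper": -0.6},
  {"x": 0,"y": 0,"z": 0,"wx": 0,"wy": 0,"wz": 0,"gripper": -0.8},
  {"x": 0,"y": 0,"z": 0,"wx": 0,"wy": 0,"wz": 0,"gripper": -1},
  {"x": 0,"y": 0,"z": 0,"wx": 0,"wy": 0,"wz": 0,"gripper": -1},
  {"x": 0,"y": 0,"z": 0,"wx": 0,"wy": 0,"wz": 0,"gripper": -1},
], grip_force=15)

```text
time_s: 23.8
position: [543.8, -26.5, 17.1]
ee_rot: [180.0, 0.0, -50.3]
wrist_force: [0.7, -0.2, 0.5]
width: 91.2
```

Call:
step_arm([
  {"x": 0,"y": 0,"z": -10,"wx": 0,"wy": 0,"wz": 0,"gripper": -1},
  {"x": 0,"y": 0,"z": -25,"wx": 0,"wy": 0,"wz": 0,"gripper": -1},
  {"x": 0,"y": 0,"z": -30,"wx": 0,"wy": 0,"wz": 0,"gripper": -1},
  {"x": 0,"y": 15,"z": -40,"wx": 0,"wy": 0,"wz": 0,"gripper": -1},
  {"x": 0,"y": 25,"z": -30,"wx": 0,"wy": 0,"wz": 0,"gripper": -1},
  {"x": 0,"y": 10,"z": 0,"wx": 0,"wy": 0,"wz": 0,"gripper": -1},
  {"x": 0,"y": 0,"z": 0,"wx": 0,"wy": 0,"wz": 0,"gripper": -1},
  {"x": 0,"y": 0,"z": 0,"wx": 0,"wy": 0,"wz": 0,"gripper": -1},
], grip_force=15)

```text
time_s: 24.6
position: [505.2, -58.3, 151.7]
ee_rot: [180.0, 0.0, -50.3]
wrist_force: [-0.5, 0.0, -0.3]
width: 91.1
```

```bash
python3 snap.py tray2; python3 plan.py 400 -384 145 -26.8
```

```text
24.65 [505.2 -58.2 151.4] [ 1.7996e+02  5.0000e-02 -5.0310e+01] 91.24560020325696
8
[{"x":22.9,"y":36.1,"z":0.8,"wx":0,"wy":0,"wz":-0.0513,"gripper":-1.0},{"x":21.1,"y":37.3,"z":0.8,"wx":0,"wy":0,"wz":-0.0513,"gripper":-1.0},{"x":19.1,"y":38.3,"z":0.8,"wx":0,"wy":0,"wz":-0.0513,"gripper":-1.0},{"x":17.1,"y":39.2,"z":0.8,"wx":0,"wy":0,"wz":-0.0513,"gripper":-1.0},{"x":15.1,"y":40.0,"z":0.8,"wx":0,"wy":0,"wz":-0.0513,"gripper":-1.0},{"x":13.0,"y":40.8,"z":0.8,"wx":0,"wy":0,"wz":-0.0513,"gripper":-1.0},{"x":10.9,"y":41.4,"z":0.8,"wx":0,"wy":0,"wz":-0.0513,"gripper":-1.0},{"x":8.8,"y":41.9,"z":0.8,"wx":0,"wy":0,"wz":-0.0513,"gripper":-1.0}]
```

View pics/tray2.png

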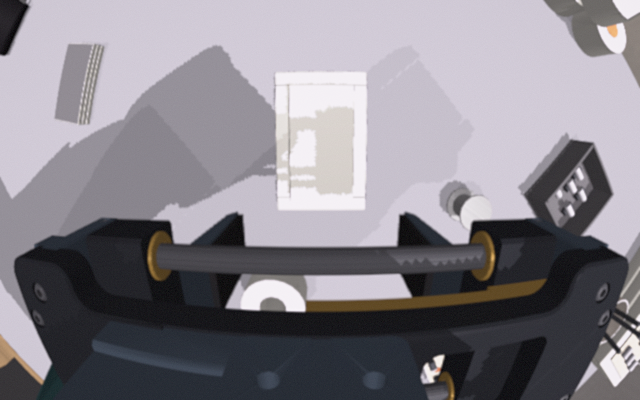

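The separator lies square on the board: corners about (288,84)–(354,198) inside the tray at (276,72)–(366,210). On to the next board.

Call:
step_arm([
  {"x": 22.9,"y": 36.1,"z": 0.8,"wx": 0,"wy": 0,"wz": -0.0513,"gripper": -1.0},
  {"x": 21.1,"y": 37.3,"z": 0.8,"wx": 0,"wy": 0,"wz": -0.0513,"gripper": -1.0},
  {"x": 19.1,"y": 38.3,"z": 0.8,"wx": 0,"wy": 0,"wz": -0.0513,"gripper": -1.0},
  {"x": 17.1,"y": 39.2,"z": 0.8,"wx": 0,"wy": 0,"wz": -0.0513,"gripper": -1.0},
  {"x": 15.1,"y": 40.0,"z": 0.8,"wx": 0,"wy": 0,"wz": -0.0513,"gripper": -1.0},
  {"x": 13.0,"y": 40.8,"z": 0.8,"wx": 0,"wy": 0,"wz": -0.0513,"gripper": -1.0},
  {"x": 10.9,"y": 41.4,"z": 0.8,"wx": 0,"wy": 0,"wz": -0.0513,"gripper": -1.0},
  {"x": 8.8,"y": 41.9,"z": 0.8,"wx": 0,"wy": 0,"wz": -0.0513,"gripper": -1.0},
], grip_force=30)

```text
time_s: 25.45
position: [399.6, -385.5, 144.5]
ee_rot: [-180.0, 0.1, -26.7]
wrist_force: [0.6, 0.0, 0.4]
width: 91.0
```

Call:
step_arm([
  {"x": 0,"y": 0,"z": 0,"wx": 0,"wy": 0,"wz": 0,"gripper": -1.0},
  {"x": 0,"y": 0,"z": 0,"wx": 0,"wy": 0,"wz": 0,"gripper": -1.0},
  {"x": 0,"y": 0,"z": 0,"wx": 0,"wy": 0,"wz": 0,"gripper": -1.0},
], grip_force=30)

```text
time_s: 25.75
position: [400.3, -383.2, 144.9]
ee_rot: [-180.0, 0.1, -26.8]
wrist_force: [-0.1, 0.5, 0.7]
width: 90.9
```

```bash
python3 snap.py next2; python3 pads.py next2:31
python3 - <<'E'
from h import *
d=np.load("pics/tray2.npz"); c={k:d[k] for k in d.files}; T=d["T"]
for n,cs,z in [("sep",[(289,84),(354,84),(354,198),(288,198)],34),("tray",[(276,72),(367,72),(366,210),(275,209)],15)]:
    C=np.array([whit(c,T,u,v,z)[:2] for u,v in cs]); print(n,C.mean(0).round(1),C.round(1).tolist())
E
```

```text
25.8 [ 400.4 -383.1  145.1] [-1.7997e+02  6.0000e-02 -2.6740e+01] 91.00193636655911
next2 [345.4 112.9] 68 [ 456.3 -323.9   31. ]
next2 [314.8 139.2] 64 [ 420.4 -333.1   31. ]
next2 [345.2 164.9] 66 [ 434.7 -367.    31. ]
sep [546.  -26.3] [[568.7, 31.1], [607.0, -15.0], [524.5, -85.1], [484.0, -36.2]]
tray [545.3 -26.6] [[571.0, 52.4], [628.4, -16.8], [520.8, -107.7], [461.3, -34.3]]
```

Next board: centre (433.0,−339.1), yaw 63.4°, the same as in the first look. Separator, tray and board centres agree within 1.2 mm.

```bash
python3 plan.py 433 -339.1 70 -26.6 40
```

```text
3
[{"x":3.1,"y":-18.0,"z":25.0,"wx":0,"wy":0,"wz":-0.0008,"gripper":-1.0},{"x":3.1,"y":-18.0,"z":25.0,"wx":0,"wy":0,"wz":-0.0008,"gripper":-1.0},{"x":3.1,"y":-18.0,"z":25.0,"wx":0,"wy":0,"wz":-0.0008,"gripper":-1.0}]
```

Call:
step_arm([
  {"x": 3.1,"y": -18.0,"z": 25.0,"wx": 0,"wy": 0,"wz": 0,"gripper": -1.0},
  {"x": 3.1,"y": -18.0,"z": 25.0,"wx": 0,"wy": 0,"wz": 0,"gripper": -1.0},
  {"x": 3.1,"y": -18.0,"z": 25.0,"wx": 0,"wy": 0,"wz": 0,"gripper": -1.0},
  {"x": 0,"y": 0,"z": 0,"wx": 0,"wy": 0,"wz": 0,"gripper": -1},
  {"x": 0,"y": 0,"z": 0,"wx": 0,"wy": 0,"wz": 0,"gripper": -1},
  {"x": 0,"y": 0,"z": 0,"wx": 0,"wy": 0,"wz": 0,"gripper": -1},
], grip_force=30)

```text
time_s: 26.4
position: [433.2, -340.7, 71.8]
ee_rot: [180.0, -0.1, -26.8]
wrist_force: [-1.0, -0.5, -0.3]
width: 91.3
```

Call:
step_arm([
  {"x": 0,"y": 0,"z": 20,"wx": 0,"wy": 0,"wz": 0,"gripper": -1},
  {"x": 0,"y": 0,"z": 18,"wx": 0,"wy": 0,"wz": 0,"gripper": -1},
  {"x": 0,"y": 0,"z": 10,"wx": 0,"wy": 0,"wz": 0,"gripper": -1},
  {"x": 0,"y": 0,"z": 4,"wx": 0,"wy": 0,"wz": 0,"gripper": -1},
  {"x": 0,"y": 0,"z": 0,"wx": 0,"wy": 0,"wz": 0,"gripper": -1},
  {"x": 0,"y": 0,"z": 0,"wx": 0,"wy": 0,"wz": 0,"gripper": -1},
], grip_force=30)

```text
time_s: 27.0
position: [433.0, -340.7, 19.5]
ee_rot: [180.0, -0.1, -26.8]
wrist_force: [0.2, 0.1, -0.4]
width: 91.1
```

Call:
step_arm([
  {"x": -0.7,"y": -1.4,"z": 5.5,"wx": 0,"wy": 0,"wz": 0,"gripper": -0.7},
  {"x": 0,"y": 0,"z": 0,"wx": 0,"wy": 0,"wz": 0,"gripper": -0.4},
  {"x": 0,"y": 0,"z": 0,"wx": 0,"wy": 0,"wz": 0,"gripper": -0.2},
  {"x": 0,"y": 0,"z": 0,"wx": 0,"wy": 0,"wz": 0,"gripper": 0.2},
  {"x": 0,"y": 0,"z": 0,"wx": 0,"wy": 0,"wz": 0,"gripper": 0.5},
  {"x": 0,"y": 0,"z": 0,"wx": 0,"wy": 0,"wz": 0,"gripper": 0.5},
  {"x": 0,"y": 0,"z": 0,"wx": 0,"wy": 0,"wz": 0,"gripper": 0.5},
  {"x": 0,"y": 0,"z": 0,"wx": 0,"wy": 0,"wz": 0,"gripper": 0.5},
], grip_force=30)

```text
time_s: 27.8
position: [432.8, -338.7, 13.3]
ee_rot: [-180.0, -0.0, -26.8]
wrist_force: [0.5, 1.1, 3.0]
width: 59.5
```

Call:
step_arm([
  {"x": 0,"y": 0,"z": -3,"wx": 0,"wy": 0,"wz": 0,"gripper": 0.5},
  {"x": 0,"y": 0,"z": -10,"wx": 0,"wy": 0,"wz": 0,"gripper": 0.5},
  {"x": 0,"y": 0,"z": -25,"wx": 0,"wy": 0,"wz": 0,"gripper": 0.5},
  {"x": 0,"y": 0,"z": -30,"wx": 0,"wy": 0,"wz": 0,"gripper": 0.5},
  {"x": 0,"y": 0,"z": -25,"wx": 0,"wy": 0,"wz": 0,"gripper": 0.5},
  {"x": 0,"y": 0,"z": 0,"wx": 0,"wy": 0,"wz": 0,"gripper": 0.5},
  {"x": 0,"y": 0,"z": 0,"wx": 0,"wy": 0,"wz": 0,"gripper": 0.5},
  {"x": 0,"y": 0,"z": 0,"wx": 0,"wy": 0,"wz": 0,"gripper": 0.5},
], grip_force=30)

```text
time_s: 28.6
position: [432.1, -338.2, 105.3]
ee_rot: [-180.0, 0.1, -26.8]
wrist_force: [-0.3, -0.4, -2.0]
width: 59.3
```

```bash
python3 snap.py next3; python3 -c "
from h import *
s=robot.state(); print(s['wrist_force'].round(1),s['wrist_torque'].round(2))"; G=0.5 python3 plan.py 545.1 -26 106 -50.3
```

```text
28.65 [ 432.1 -338.2  105.2] [-1.7998e+02  1.0000e-01 -2.6790e+01] 59.48369023909014
[-0.7  0.1 -1.6] [-0.01 -0.04  0.06]
8
[{"x":-5.0,"y":-41.2,"z":-0.1,"wx":0,"wy":0,"wz":0.0513,"gripper":0.5},{"x":-7.1,"y":-40.9,"z":-0.1,"wx":0,"wy":0,"wz":0.0513,"gripper":0.5},{"x":-9.2,"y":-40.5,"z":-0.1,"wx":0,"wy":0,"wz":0.0513,"gripper":0.5},{"x":-11.2,"y":-39.9,"z":-0.1,"wx":0,"wy":0,"wz":0.0513,"gripper":0.5},{"x":-13.3,"y":-39.3,"z":-0.1,"wx":0,"wy":0,"wz":0.0513,"gripper":0.5},{"x":-15.3,"y":-38.6,"z":-0.1,"wx":0,"wy":0,"wz":0.0513,"gripper":0.5},{"x":-17.2,"y":-37.8,"z":-0.1,"wx":0,"wy":0,"wz":0.0513,"gripper":0.5},{"x":-19.1,"y":-36.8,"z":-0.1,"wx":0,"wy":0,"wz":0.0513,"gripper":0.5}]
```

Call:
step_arm([
  {"x": -5.0,"y": -41.2,"z": 0,"wx": 0,"wy": 0,"wz": 0.0513,"gripper": 0.5},
  {"x": -7.1,"y": -40.9,"z": 0,"wx": 0,"wy": 0,"wz": 0.0513,"gripper": 0.5},
  {"x": -9.2,"y": -40.5,"z": 0,"wx": 0,"wy": 0,"wz": 0.0513,"gripper": 0.5},
  {"x": -11.2,"y": -39.9,"z": 0,"wx": 0,"wy": 0,"wz": 0.0513,"gripper": 0.5},
  {"x": -13.3,"y": -39.3,"z": 0,"wx": 0,"wy": 0,"wz": 0.0513,"gripper": 0.5},
  {"x": -15.3,"y": -38.6,"z": 0,"wx": 0,"wy": 0,"wz": 0.0513,"gripper": 0.5},
  {"x": -17.2,"y": -37.8,"z": 0,"wx": 0,"wy": 0,"wz": 0.0513,"gripper": 0.5},
  {"x": -19.1,"y": -36.8,"z": 0,"wx": 0,"wy": 0,"wz": 0.0513,"gripper": 0.5},
], grip_force=30)

```text
time_s: 29.45
position: [545.5, -24.7, 105.2]
ee_rot: [179.9, 0.1, -50.4]
wrist_force: [0.6, -0.1, -1.0]
width: 59.6
```

Call:
step_arm([
  {"x": 0,"y": 0,"z": 15,"wx": 0,"wy": 0,"wz": 0,"gripper": 0.5},
  {"x": 0,"y": 0,"z": 20,"wx": 0,"wy": 0,"wz": 0,"gripper": 0.5},
  {"x": 0,"y": 0,"z": 20,"wx": 0,"wy": 0,"wz": 0,"gripper": 0.5},
  {"x": 0,"y": 0,"z": 10,"wx": 0,"wy": 0,"wz": 0,"gripper": 0.5},
  {"x": 0,"y": 0,"z": 0,"wx": 0,"wy": 0,"wz": 0,"gripper": 0.5},
  {"x": 0,"y": 0,"z": 0,"wx": 0,"wy": 0,"wz": 0,"gripper": 0.5},
  {"x": 0,"y": 0,"z": 0,"wx": 0,"wy": 0,"wz": 0,"gripper": 0.5},
], grip_force=30)

```text
time_s: 30.15
position: [546.2, -26.8, 41.9]
ee_rot: [-180.0, -0.0, -50.3]
wrist_force: [0.5, 0.6, -2.0]
width: 59.6
```

Call:
step_arm([
  {"x": -1.4,"y": 0.3,"z": 8,"wx": 0,"wy": 0,"wz": 0,"gripper": 0.5},
  {"x": 0,"y": 0,"z": 5,"wx": 0,"wy": 0,"wz": 0,"gripper": 0.5},
  {"x": 0,"y": 0,"z": 3,"wx": 0,"wy": 0,"wz": 0,"gripper": 0.5},
  {"x": 0,"y": 0,"z": 1,"wx": 0,"wy": 0,"wz": 0,"gripper": 0.5},
  {"x": 0,"y": 0,"z": 0,"wx": 0,"wy": 0,"wz": 0,"gripper": 0.5},
  {"x": 0,"y": 0,"z": 0,"wx": 0,"wy": 0,"wz": 0,"gripper": 0.5},
], grip_force=30)

```text
time_s: 30.75
position: [545.7, -26.0, 24.8]
ee_rot: [-179.9, -0.1, -50.3]
wrist_force: [1.8, -4.7, 5.9]
width: 59.8
```

Call:
step_arm([
  {"x": 0,"y": 0,"z": 0.8,"wx": 0,"wy": 0,"wz": 0,"gripper": 0.5},
  {"x": 0,"y": 0,"z": 0,"wx": 0,"wy": 0,"wz": 0,"gripper": 0.5},
], grip_force=30)

```text
time_s: 30.95
position: [545.7, -26.0, 24.2]
ee_rot: [-179.9, -0.1, -50.3]
wrist_force: [0.3, -4.4, 8.3]
width: 59.6
```

Call:
step_arm([
  {"x": 0,"y": 0,"z": 0.5,"wx": 0,"wy": 0,"wz": 0,"gripper": 0.5},
  {"x": 0,"y": 0,"z": 0,"wx": 0,"wy": 0,"wz": 0,"gripper": 0.5},
], grip_force=30)

```text
time_s: 31.15
position: [545.8, -26.1, 23.8]
ee_rot: [-179.9, -0.1, -50.3]
wrist_force: [0.1, -4.8, 10.7]
width: 59.9
```

Call:
step_arm([
  {"x": 0,"y": 0,"z": 0,"wx": 0,"wy": 0,"wz": 0,"gripper": 0.5},
  {"x": 0,"y": 0,"z": 0,"wx": 0,"wy": 0,"wz": 0,"gripper": 0.4},
], grip_force=5)

```text
time_s: 31.35
position: [545.3, -25.8, 23.3]
ee_rot: [-179.9, -0.1, -50.3]
wrist_force: [2.4, -2.3, 4.9]
width: 59.8
```

Call:
step_arm([
  {"x": 0,"y": 0,"z": 0,"wx": 0,"wy": 0,"wz": 0,"gripper": -0.4},
  {"x": 0,"y": 0,"z": 0,"wx": 0,"wy": 0,"wz": 0,"gripper": -0.6},
  {"x": 0,"y": 0,"z": 0,"wx": 0,"wy": 0,"wz": 0,"gripper": -0.8},
  {"x": 0,"y": 0,"z": 0,"wx": 0,"wy": 0,"wz": 0,"gripper": -1},
  {"x": 0,"y": 0,"z": 0,"wx": 0,"wy": 0,"wz": 0,"gripper": -1},
  {"x": 0,"y": 0,"z": 0,"wx": 0,"wy": 0,"wz": 0,"gripper": -1},
], grip_force=5)

```text
time_s: 31.95
position: [544.5, -25.6, 22.9]
ee_rot: [180.0, 0.0, -50.3]
wrist_force: [0.2, -0.5, -0.2]
width: 91.1
```

Call:
step_arm([
  {"x": 0,"y": 0,"z": -10,"wx": 0,"wy": 0,"wz": 0,"gripper": -1},
  {"x": 0,"y": 0,"z": -25,"wx": 0,"wy": 0,"wz": 0,"gripper": -1},
  {"x": 0,"y": 0,"z": -30,"wx": 0,"wy": 0,"wz": 0,"gripper": -1},
  {"x": 0,"y": 15,"z": -40,"wx": 0,"wy": 0,"wz": 0,"gripper": -1},
  {"x": 0,"y": 25,"z": -25,"wx": 0,"wy": 0,"wz": 0,"gripper": -1},
  {"x": 0,"y": 10,"z": 0,"wx": 0,"wy": 0,"wz": 0,"gripper": -1},
  {"x": 0,"y": 0,"z": 0,"wx": 0,"wy": 0,"wz": 0,"gripper": -1},
  {"x": 0,"y": 0,"z": 0,"wx": 0,"wy": 0,"wz": 0,"gripper": -1},
], grip_force=15)

```text
time_s: 32.75
position: [506.0, -57.4, 152.4]
ee_rot: [180.0, 0.0, -50.3]
wrist_force: [0.3, 0.9, -0.5]
width: 91.1
```

```bash
python3 snap.py tray3; python3 pads.py tray3:41
python3 - <<'E'
from h import *
t=robot.camera("side"); a=t["frame"][190:310,230:400]
b=np.load("pics/tray3.npz")["frame"][50:230,230:410]
cv2.imwrite("pics/fin.png",np.hstack([cv2.resize(a,(480,339),interpolation=2),cv2.resize(b,(320,320),interpolation=2).copy() if 0 else cv2.resize(b,(320,339),interpolation=2)])[:,:,::-1])
E
```

```text
32.8 [506.  -57.3 152.2] [ 1.7996e+02  5.0000e-02 -5.0320e+01] 91.27456884050625
tray3 [612.2  30.9] 67 [ 932.  -211.2   41. ]
tray3 [337.  117.1] 68 [573.3 -21.9  41. ]
tray3 [306.1 143.5] 59 [536.7 -15.8  41. ]
tray3 [336.9 169.4] 62 [536.3 -52.8  41. ]
```

View pics/fin.png

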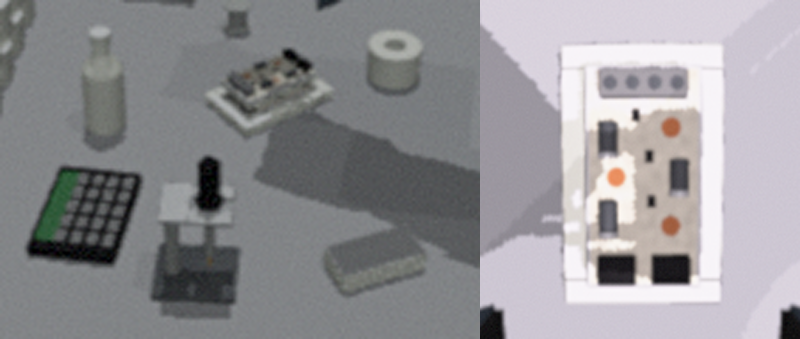

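The stack is square in the tray and the probe hangs upright in the fork. Next board centre is (545.8,−26.7) at yaw 39.9°, against the tested board at (544.9,−25.8) and 39.7°.

```bash
python3 -c "
from h import *
print(robot.state()['width'], robot.hand_in())"
```

```text
the job is handed in; nothing more can be done
91.2620763040755 None
```

The job is done and handed in at about 33 s of the 72 s allowed; no verdict comes back, so the results below are from my own checks.

- **Probe test:** I pressed pad1, pad2 and pad3 in that order with about 3.5 mm of plunger travel, each for about half a second. The vertical force rose by about 3.5 N each time. I estimate the tip was within 1.5 mm of each pad centre. That rests on one close picture at pad1, where the shaft hid the tip itself.
- **Hanging back:** The probe went back to its original hanging position and seated with about 6 N. The last side picture shows it upright and released in the fork.
- **Stack:** Measured from the last pictures, the separator and the next board each sit about 1.2 mm from the tested board's centre. The two boards' long sides agree to about 0.2°, and the next board lies components up, the other way round from the tested board.
- **Bystanders:** Those visible in the last pictures (tape roll, bottle, calculator, spool) look undisturbed. I did not measure them separately.

Two readings disagreed slightly. The measured TCP position shifted by 1 to 2 mm with height, which I corrected before each grasp and placement. The next board touched down about 1 mm higher than calculated, and it settled flat on release.

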